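Clamp the photo blocks in the hallway display with a screw eye

ROBOT

A 7-joint arm with a two-finger parallel gripper is mounted at the origin on the work surface. World frame = base frame: x ahead of the robot, y to its left, z up, the work surface at z = 0. Lengths are in m, angles in rad, forces in N, time in s.
With the tool pointing down it reaches from about 0.425 to 0.925 m from the base axis. Payload 6.8 kg.
Tool frame: the origin (TCP) lies at the very end of the fingers, on their centre line; the grasp point (between the pads) lies 19 mm behind it; z points along the fingers, y is the line along which they close (so a half turn about z gives the same grasp; the last joint's range is limited). The gripper opens to 85 mm and grips with 20 to 120 N. Pads are 22 mm wide; open, the fingers measure 114 mm over their backs; the gripper's body (76 mm by 85 mm) begins 54 mm behind the grasp point. The pads swing forward as they close: fully open they stand 13 mm farther back than shut.
Start: joints at [-1.366, 0.477, 0.022, 1.555, -0.011, 1.109, -0.083], TCP at [0.208, 0.642, 0.195] pointing down, gripper open.
Joint ranges: [-2.96, 2.96], [-0.34, 2.1], [-1.41, 1.46], [0.24, 2.44], [-1.37, 4.51], [0.17, 1.92], [-2.96, 2.96]. Speed limits (rad/s): [2.39, 2.39, 3.14, 3.14, 3.14, 3.14, 3.14].

INTERFACE

Orientations are given as a rotation vector (axis times angle).
In Python, from bench import r gives the robot as it stands.
- The arm moves only by the shell command python3 -m jog 'ROWS' [FORCE]. ROWS is JSON, a list of rows, each an object of numbers: "fingers": the finger opening in m, from 0 to 0.0854; "x", "y", "z": the shift along the tool's x, y, z in m; "rx", "ry", "rz": the turn, a rotation vector about the tool's x, y, z in degrees. In form: [{"fingers": .., "x": .., "y": .., "z": .., "rx": .., "ry": .., "rz": ..}, ...]. A call has 1 to 8 rows; each row shifts and turns the commanded pose from where the row before left it, along the tool's axes as they then stand; what a row does not reach is not made up. A row lasts 1/8 s, in which the tool goes at most 62.5 mm and 10.7 degrees, less where a joint would pass 70% of its speed; a pose out of reach is approached as far as the arm can. A call is refused whole if a number of a shift passes 0.0625 or a number of a turn 10.7, either way. A call with a gripper value outside its range is refused whole. The fingers move at their own pace and stop on an object; FORCE is the grip in N (left out, the last holds). Time passes only in rows, so rows that do not move let the fingers close. It gives the time, the measured TCP pose, the force, the opening and the grip force at its end, in the units of the state.
- r.get_obs(): the state, without advancing time (a new reading comes with each control period).
- r.grab_frame(name): name is "scene" or "top" or "wrist"; returns (picture, depth): 480x640x3 uint8, red, green, blue; 480x640 float32, m along the optical axis (not along the pixel's ray), 0 where there is no reading.
- r.get_calibration(name): a dict with "mtx" (3x3 intrinsics, pixels), "extrinsics" (4x4, takes a point from camera to world coordinates). Camera axes: x right, y down, z forward; pixel columns grow to the right and rows downward; lengths in m; the calibration is good to about 2 mm. A picture is of the moment at which its call begins: read the wrist's pose just before it. get_calibration takes no time and is no camera call; for the wrist camera it gives the pose at the moment of the call.
- r.hand_in(): hands the job in; it is judged then, once.
Trained networks look in the newest picture that a camera, given by its name, has taken for a name from the list of things; names that differ only in an ending like _2 or _b are one class to them, and where a whole thing is asked for, a point or a joint stands for the part that bears it (a point fixed in the world has none). Each returns a list of dicts, best first, with "score" (0 to 1); they miss things now and then, are a little off and sometimes report something else, mostly with a low value. They report only what shows in the picture. A call takes as long as a camera call. They do not tell look-alikes from the thing itself.
- r.search_frame(target, camera): "xyz" ([x, y, z] in m, in world coordinates, good to about 4 mm: the middle of the surface that is visible of it).
- r.landmark_of(target, camera): "xyz" ([x, y, z] in m, in world coordinates, good to about 4 mm: a listed point, or the origin of a listed thing).
The state is a dict: "clock": time; "joints": joint angles; "qvel": joint speeds; "tau": joint torques, N m; "tcp_pos": TCP position; "orientation": TCP orientation; "contact_force": force on the tool from outside, world axes, zero at the start; "moment": the same for the moment, N m; "grip_width": finger opening in m; "gripper_force": force on a finger pad.
Only numpy, scipy, OpenCV 4.12 (cv2) and the standard library are available. Lean on these libraries where they do the work, as an engineer would, in place of code of your own. Each camera call takes 0.05 s, during which the arm holds its last target. There are 200 camera calls.

TASK

Stand every wooden photo block upright on its short end in the open channel of the display clamp, spaced along it and with its broad faces towards the fence and the jaw. Then slide the rod of the turning tool through the loop of the screw eye and turn the eye clockwise with it, never with the fingers, until the jaw grips the blocks tightly. Draw the rod out, lay the tool back on its cork mat, and leave the other things on the shelf as they are.

Things in the scene. Friction and masses are not known exactly. Their poses are not given: they have to be found in the camera images.
- stand: Wooden display clamp, fixed: base board 110 (x) by 400 (y) by 12 mm thick; origin at the centre of its underside, z up. The screw eye's upright axis stands at x = 0, y = -150 mm; the channel for the blocks lies along the rest. A wooden lump 50 x 30 mm, its top 26 mm above the table, lies between them at y = -105 mm
- channel (a point): Middle of the channel's floor (stand x = 4, y = 62 mm), 12 mm above the table; channel runs along y, 275 mm long. On +x a fixed fence, inner face at x = +26 mm, top 44 mm above the table; on -x the sliding jaw, 16 mm thick, top 41 mm above the table, inner face at x = -26 mm + 10.8 mm per rad of eye_turn. Three blocks fit at y = -97, -2 and 93 mm with finger room; keep centres within y = -120 to 126 mm
- eye_loop (a point): Loop of the steel screw eye: a round-wire ring, 24 mm inside and 42 mm outside diameter, wire 9 mm, standing upright on an 11 mm shank. Origin at the loop's centre, 85 mm above the table; its x axis points through the hole (level), z up. It turns with joint eye_turn about its upright z axis
- eye_turn (a joint): Turn of the screw eye in rad, growing clockwise seen from above; loose at the start (0 to 0.5), a rod in the loop swings up to about 0.6 rad either way before the eye follows; blocks are touched at about 2.04, end stop at 2.1. It has friction of 0.3 N m and stays where it is left; turning it draws the jaw towards the fence by 10.8 mm per rad. Tight is above 1.96
- rod_handle (a point): Turning tool: square wooden handle 80 x 26 x 26 mm with a round-ended steel rod 14 mm thick and 120 mm long out of one end; 120 g in all, balanced about 30 mm from the handle's centre towards the rod. The point is the centre of the handle; x runs along the rod towards its tip (rod from x = 40 to 160 mm). It lies on one side of the handle, the rod level, 13 mm above what it lies on
- mat: Cork mat, fixed, 260 (x) by 140 (y) by 3 mm; origin at the centre of its underside. The turning tool starts on it and comes back onto it, with its handle's centre over the mat
- block1_c (a point): Wooden photo block (may be absent), 110 x 62 x 30 mm, about 150 g, lying flat on the table, print on top; the point is its centre, x along the 110 mm length, y along the 62 mm width, z through the 30 mm thickness. Stood on its short end its centre is 55 mm above the channel's floor
- block2_c (a point): Wooden photo block (may be absent), 110 x 62 x 30 mm, about 150 g, lying flat on the table, print on top; the point is its centre, x along the 110 mm length, y along the 62 mm width, z through the 30 mm thickness. Stood on its short end its centre is 55 mm above the channel's floor
- block3_c (a point): Wooden photo block (may be absent), 110 x 62 x 30 mm, about 150 g, lying flat on the table, print on top; the point is its centre, x along the 110 mm length, y along the 62 mm width, z through the 30 mm thickness. Stood on its short end its centre is 55 mm above the channel's floor
- keyring: Bystander: steel keyring, loose, to be left alone; origin at its underside
- stopper: Bystander: bottle stopper, loose, to be left alone; origin at its underside
- pot: Bystander: ceramic pot, loose, to be left alone; origin at its underside
- peg: Bystander: clothes peg, loose, to be left alone; origin at its underside
There are look-alikes about, which are no part of the job. What is meant by the part that bears rod_handle is not black, and is the larger of those in its own colour.

How it is judged:
On the way, in this order (a step that is already met when the one before it is completed fails the run):
1. every block stands upright in the channel, the eye still loose ((angle between block1_c's own x axis and vertical below 0.1 rad or angle between block1_c's own x axis and vertical above 3.0416 rad) and angle between the z axis of each of block1_c, block2_c, block3_c and the x axis of stand, either way round below 0.15 rad and x of block1_c in the frame of stand between -0.012 and 0.025 m and y of block1_c in the frame of stand between -0.06 and 0.19 m and z of block1_c in the frame of stand between 0.06 and 0.073 m and (angle between block2_c's own x axis and vertical below 0.1 rad or angle between block2_c's own x axis and vertical above 3.0416 rad) and x of block2_c in the frame of stand between -0.012 and 0.025 m and y of block2_c in the frame of stand between -0.06 and 0.19 m and z of block2_c in the frame of stand between 0.06 and 0.073 m and (angle between block3_c's own x axis and vertical below 0.1 rad or angle between block3_c's own x axis and vertical above 3.0416 rad) and x of block3_c in the frame of stand between -0.012 and 0.025 m and y of block3_c in the frame of stand between -0.06 and 0.19 m and z of block3_c in the frame of stand between 0.06 and 0.073 m and value of joint eye_turn below 1.2 rad), for 0.2 s.
2. the rod is through the loop of the screw eye, which is still loose (x of eye_loop in the frame of rod_handle between 0.05 and 0.15 m and y of eye_loop in the frame of rod_handle between -0.012 and 0.012 m and z of eye_loop in the frame of rod_handle between -0.012 and 0.012 m and value of joint eye_turn below 1.6 rad), for 0.1 s.
3. the eye is turned tight with the rod through its loop (x of eye_loop in the frame of rod_handle between 0.05 and 0.15 m and y of eye_loop in the frame of rod_handle between -0.012 and 0.012 m and z of eye_loop in the frame of rod_handle between -0.012 and 0.012 m and value of joint eye_turn above 1.96 rad), for 0.1 s.
4. the tool is back on its mat (x of rod_handle in the frame of mat between -0.13 and 0.13 m and y of rod_handle in the frame of mat between -0.07 and 0.07 m and height (world z) of rod_handle between 0.008 and 0.022 m), for 0.2 s.
At the end, for the whole second after the job is handed in: Every block stands on its short end (within 0.1 rad) in the channel, broad faces along it; the eye is turned past 1.96 rad so that the jaw bears on the blocks; the tool lies at rest with its handle's centre over the cork mat (all of step 4 and (angle between block1_c's own x axis and vertical below 0.1 rad or angle between block1_c's own x axis and vertical above 3.0416 rad) and angle between the z axis of each of block1_c, block2_c, block3_c and the x axis of stand, either way round below 0.15 rad and x of block1_c in the frame of stand between -0.012 and 0.025 m and y of block1_c in the frame of stand between -0.06 and 0.19 m and z of block1_c in the frame of stand between 0.06 and 0.073 m and (angle between block2_c's own x axis and vertical below 0.1 rad or angle between block2_c's own x axis and vertical above 3.0416 rad) and x of block2_c in the frame of stand between -0.012 and 0.025 m and y of block2_c in the frame of stand between -0.06 and 0.19 m and z of block2_c in the frame of stand between 0.06 and 0.073 m and (angle between block3_c's own x axis and vertical below 0.1 rad or angle between block3_c's own x axis and vertical above 3.0416 rad) and x of block3_c in the frame of stand between -0.012 and 0.025 m and y of block3_c in the frame of stand between -0.06 and 0.19 m and z of block3_c in the frame of stand between 0.06 and 0.073 m and value of joint eye_turn above 1.96 rad and linear speed of rod below 0.02 m/s); the robot touches nothing.
It fails at once if the screw eye is turned with the fingers or the arm (more than 3 N) (contact force between any of the fingers, the arm and eye_turn above 3 N).
It fails at once if the steel keyring is pushed more than 4 cm away (distance of keyring from where it was at the start of the episode above 0.04 m).
It fails at once if the bottle stopper is pushed more than 4 cm away (distance of stopper from where it was at the start of the episode above 0.04 m).
It fails at once if the ceramic pot is pushed more than 4 cm away (distance of pot from where it was at the start of the episode above 0.04 m).
It fails at once if the clothes peg is pushed more than 4 cm away (distance of peg from where it was at the start of the episode above 0.04 m).
Of block1, block2, block3 only 2 to 3 are there at a start; the rules pass over those that are not, and their reading is None.
At some moment in a run one of rod may be knocked a few centimetres aside while the robot is not near it.
Once in a run the grip may slacken for a moment while it holds something.
It also fails if it takes over 210 s, if anything falls off the work surface, if the arm or the gripper's body presses on something with over 40 N, if the wrist force passes 120 N, or if a joint passes its speed limit or range.

## Working session

There is one attempt and no reset: what is moved stays moved. The work goes in short steps, Python scripts to look and compute and a shell command to move; the robot and the scene stay as the last step left them, time stands still between calls to the robot, and variables do not carry over. Pictures are saved under pics/ and viewed, at most 14 in all, crops included, and the job is handed in when it is done.

```bash
mkdir -p pics; ls
python3 - <<'E'
from bench import r
import cv2
for n in("scene","top"):
    p,d=r.grab_frame(n); cv2.imwrite(f"pics/{n}0.png",p[:,:,::-1])
    for t in ["block1_c","rod_handle","eye_loop","channel","stand","mat","keyring","stopper","pot","peg"]:
        print(n,t,[([round(float(v),3) for v in q["xyz"]],round(q["score"],2)) for q in r.landmark_of(t,n)])
    c=r.get_calibration(n);print(c["mtx"].tolist(),c["extrinsics"].round(3).tolist())
o=r.get_obs();print(o["clock"],o["tcp_pos"],o["orientation"])
E
```

```text
pics
scene block1_c [([0.422, 0.136, 0.015], 0.84), ([0.43, 0.294, 0.012], 0.7), ([0.469, -0.283, -0.001], 0.33)]
scene rod_handle [([0.478, -0.338, 0.016], 0.86), ([0.21, -0.307, 0.008], 0.6)]
scene eye_loop [([0.646, -0.071, 0.088], 0.62)]
scene channel [([0.635, 0.148, 0.011], 0.58)]
scene stand [([0.636, 0.085, 0.0], 0.86), ([0.42, 0.134, 0.015], 0.61)]
scene mat [([0.466, -0.281, 0.0], 0.7), ([0.385, -0.135, -0.0], 0.57)]
scene keyring [([0.58, 0.425, 0.0], 0.6)]
scene stopper [([0.634, -0.273, 0.0], 0.86), ([0.385, -0.133, -0.004], 0.24)]
scene pot [([0.482, 0.418, -0.001], 0.61)]
scene peg [([0.386, -0.136, -0.002], 0.53)]
[[497.1325164368566, 0.0, 322.0156757886862], [0.0, 497.1325164368566, 244.58080314626082], [0.0, 0.0, 1.0]] [[0.854, 0.427, -0.297, 0.791], [0.52, -0.69, 0.504, -0.631], [0.01, -0.584, -0.811, 1.039], [0.0, 0.0, 0.0, 1.0]]
top block1_c [([0.419, 0.139, 0.013], 0.83)]
top rod_handle [([0.475, -0.338, 0.015], 0.8), ([0.574, -0.573, 0.007], 0.8), ([0.213, -0.31, 0.008], 0.7)]
top eye_loop [([0.645, -0.069, 0.083], 0.66)]
top channel [([0.634, 0.141, 0.012], 0.86)]
top stand [([0.639, 0.084, -0.0], 0.77)]
top mat [([0.463, -0.277, -0.001], 0.97), ([0.63, 0.144, 0.017], 0.22)]
top keyring [([0.576, 0.425, 0.004], 0.49), ([0.386, -0.142, 0.001], 0.27)]
top stopper [([0.633, -0.276, 0.002], 0.76)]
top pot []
top peg [([0.391, -0.141, -0.0], 0.45)]
[[473.7975415100595, 0.0, 319.9283855966823], [0.0, 473.7975415100595, 238.53592534967345], [0.0, 0.0, 1.0]] [[-0.027, -0.992, 0.125, 0.287], [-1.0, 0.028, 0.006, -0.072], [-0.009, -0.124, -0.992, 1.187], [0.0, 0.0, 0.0, 1.0]]
1.1 [0.20770388 0.64225573 0.19500633] [-4.89366894e-01 -3.10323743e+00 -2.02374896e-05]
```

View pics/scene0.png

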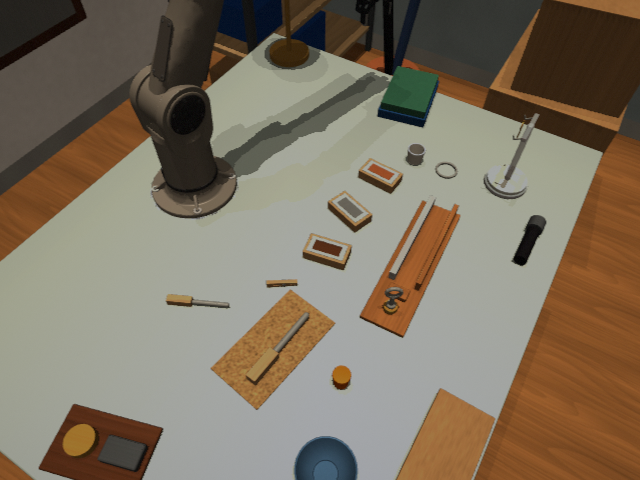

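View pics/top0.png

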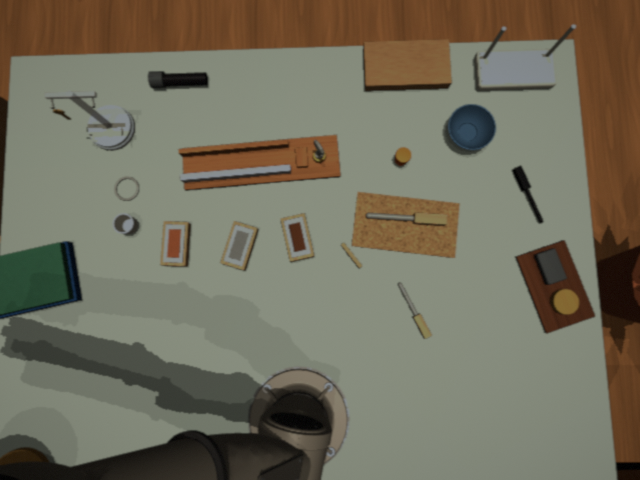

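Scene: three blocks (top pixels (175,243), (239,245), (297,237)) and the clamp at (260,163), with its eye at (319,150). There are three rod tools: (430,218) on the mat, a smaller wooden one at (415,310) and a black one at (527,190). The one on the mat fits, being wooden and larger than the other wooden one; I'll confirm it with a crop later. Next I'll measure poses from depth.

```bash
cat > h.py <<'E'
from bench import r
import numpy as np, cv2
from scipy.spatial.transform import Rotation as R
def cloud(n,save=None):
    c=r.get_calibration(n); p,d=r.grab_frame(n)
    if save: cv2.imwrite(f"pics/{save}.png",p[:,:,::-1])
    K=c["mtx"]; v,u=np.mgrid[:480,:640]
    P=np.stack([(u-K[0,2])/K[0,0]*d,(v-K[1,2])/K[1,1]*d,d],-1)
    E=np.array(c["extrinsics"]); W=P@E[:3,:3].T+E[:3,3]; W[d<=0]=np.nan
    return p,W
def rect(W,box,z0,z1):
    x0,x1,y0,y1=box
    m=(W[...,0]>x0)&(W[...,0]<x1)&(W[...,1]>y0)&(W[...,1]<y1)&(W[...,2]>z0)&(W[...,2]<z1)
    n,l,s,c=cv2.connectedComponentsWithStats(m.astype(np.uint8)); out=[]
    for i in range(1,n):
        if s[i,4]<15: continue
        q=W[l==i]; (a,b),(w,h),t=cv2.minAreaRect((q[:,:2]*1000).astype(np.float32))
        bx=cv2.boxPoints(((a,b),(w,h),t)); e=bx[1]-bx[0]; f=bx[2]-bx[1]
        g=e if np.hypot(*e)>np.hypot(*f) else f
        out.append((int(s[i,4]),round(a),round(b),round(max(w,h)),round(min(w,h)),round(float(np.degrees(np.arctan2(g[1],g[0]))%180),1),round(float(np.median(q[:,2])*1000))))
    return out
def st():
    o=r.get_obs(); Rm=R.from_rotvec(o["orientation"]).as_matrix()
    print("t",round(o["clock"],2),"tcp",np.round(o["tcp_pos"],4),"z",Rm[:,2].round(3),"y",Rm[:,1].round(3),"w",round(o["grip_width"],4),"gf",o["gripper_force"],"F",np.round(o["contact_force"],1)); return np.array(o["tcp_pos"]),Rm
E
python3 - <<'E'
from h import *
np.set_printoptions(suppress=True)
for n in("top","scene"):
    p,W=cloud(n)
    print(n,"table",np.nanmedian(W[...,2]))
    print("blocks",rect(W,(.3,.56,.05,.36),.02,.04))
    print("stand fence/jaw",rect(W,(.55,.72,-.1,.3),.034,.05))
    print("board",rect(W,(.55,.72,-.12,.3),.007,.018))
    print("eye",rect(W,(.55,.72,-.12,.0),.07,.12))
    print("tool",rect(W,(.38,.56,-.42,-.13),.008,.04))
    print("mat",rect(W,(.35,.58,-.45,-.1),.0015,.006))
R_=st()
E
```

```text
top table 0.0014977550407366813
blocks [(1155, 432, 296, 111, 65, 175.9, 31), (1142, 422, 136, 110, 63, 161.7, 32)]
stand fence/jaw [(658, 668, 146, 274, 15, 93.5, 45), (33, 643, -65, 22, 15, 46.4, 37), (768, 603, 143, 275, 18, 93.2, 42)]
board [(4151, 637, 82, 407, 115, 93.8, 14)]
eye [(87, 645, -68, 37, 9, 30.6, 100)]
tool [(672, 483, -283, 207, 32, 85.1, 28), (56, 393, -139, 37, 11, 38.6, 18)]
mat [(6195, 465, -275, 350, 230, 90.0, 4), (20, 446, -444, 17, 10, 176.7, 3), (132, 387, -115, 74, 29, 1.3, 3), (62, 370, -133, 39, 24, 18.7, 3)]
scene table -0.0004933052911550995
blocks [(723, 431, 295, 111, 69, 177.2, 30), (837, 422, 137, 114, 65, 161.2, 30)]
stand fence/jaw [(592, 603, 143, 277, 17, 93.5, 41), (466, 668, 147, 278, 12, 93.4, 44), (50, 646, -69, 21, 20, 17.2, 38)]
board [(4341, 637, 85, 407, 112, 93.3, 12)]
eye [(144, 645, -68, 40, 11, 27.0, 92)]
tool [(61, 394, -138, 36, 12, 35.0, 15), (864, 475, -279, 199, 36, 86.6, 26)]
mat [(19, 387, -150, 32, 7, 22.9, 3), (4307, 461, -275, 280, 176, 83.0, 3), (16, 575, -290, 22, 7, 68.5, 2), (22, 564, -413, 17, 14, 65.7, 3)]
t 1.2 tcp [0.2077 0.6423 0.195 ] z [-0.  0. -1.] y [0.308 0.951 0.   ] w 0.0855 gf 0.0 F [ 0.3 -0.6 -0.7]
```

Run:
```python
from h import *
p,W=cloud("top")
print(W[235:256:5,239].round(3).tolist())
for m in ("block1_c","block2_c","block3_c"):
  for c in("top","scene"):
    if c=="scene" and m=="block1_c": r.grab_frame("scene")
    print(m,c,[(np.round(q["xyz"],3).tolist(),round(q["score"],2)) for q in r.search_frame(m,c)])
print(rect(W,(.3,.56,.05,.36),.006,.05))
a=cv2.resize(p[195:280,150:330],None,fx=4,fy=4,interpolation=2); b=cv2.resize(p[150:350,340:560],(720,655))
cv2.imwrite("pics/c1.png",np.vstack([a,b[:250]])[:,:,::-1])
```

```text
[[0.447, 0.134, 0.03], [0.434, 0.133, 0.037], [0.422, 0.134, 0.031], [0.41, 0.134, 0.031], [0.398, 0.134, 0.028]]
block1_c top [([0.418, 0.138, 0.027], 0.65), ([0.639, -0.064, 0.084], 0.53), ([0.479, 0.428, 0.032], 0.17)]
block1_c scene [([0.431, 0.123, 0.03], 0.83), ([0.388, -0.14, 0.012], 0.36)]
block2_c top [([0.428, 0.294, 0.032], 0.67), ([0.636, 0.086, 0.012], 0.54)]
block2_c scene [([0.438, 0.287, 0.032], 0.97)]
block3_c top [([0.437, -0.003, 0.032], 0.6), ([0.429, 0.297, 0.032], 0.49)]
block3_c scene [([0.441, -0.013, 0.028], 0.68)]
[(1243, 435, 299, 116, 72, 176.4, 31), (1185, 423, 138, 111, 70, 160.0, 32)]
```

View pics/c1.png

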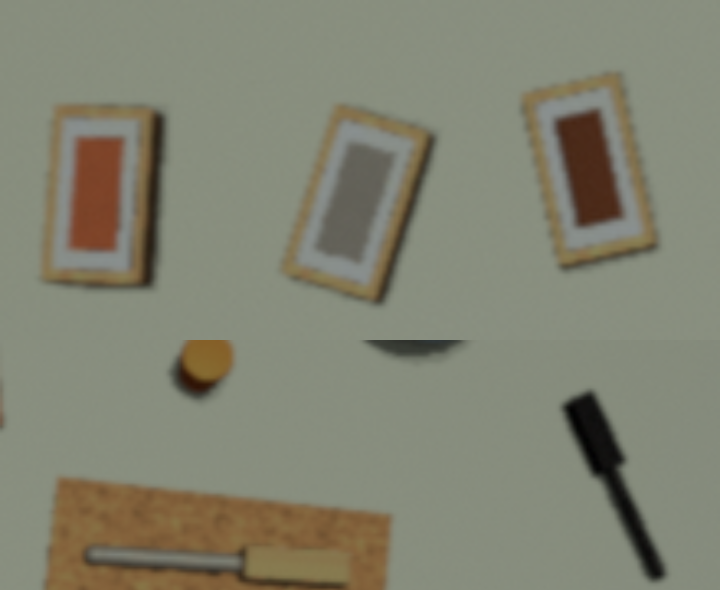

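All three blocks are present: top pixels (175,243), (239,245) and (297,237). In the crop, the tool on the mat is the large light-wood one with a steel rod, lying with its rod towards +y. The black tool is ruled out. Next comes a planning helper, and a test of how far the wrist can tilt.

```bash
cat >> h.py <<'E'
S0=np.array([.637,.084,0]); A=np.radians(3.4)
def stand(x,y,z): return S0+np.array([x*np.cos(A)-y*np.sin(A),x*np.sin(A)+y*np.cos(A),z])
def frame(a,th,flip=1):  # a: heading (deg) of u; th tilt forward; tool y = flip*perp
    a,th=np.radians(a),np.radians(th); u=np.array([np.cos(a),np.sin(a),0]); y=flip*np.array([-u[1],u[0],0])
    z=np.sin(th)*u-np.array([0,0,np.cos(th)]); return np.stack([np.cross(y,z),y,z],1)
def plan(p,Rt,label=""):
    o=r.get_obs(); q=np.array(o["tcp_pos"]); R0=R.from_rotvec(o["orientation"]).as_matrix()
    s=R0.T@(np.array(p)-q); rv=np.degrees(R.from_matrix(R0.T@Rt).as_rotvec())
    print(label,"to",np.round(p,4),"shift_now",s.round(4),"turn",rv.round(1),"shift_after_turn",(Rt.T@(np.array(p)-q)).round(4))
E
python3 - <<'E'
from h import *
p,W=cloud("top"); print(rect(W,(.3,.56,-.1,.36),.02,.04))
st(); plan([.5,.27,.25],frame(-4,0))
E
```

```text
[(1118, 439, -8, 110, 62, 11.1, 32), (1154, 432, 296, 110, 64, 176.1, 32), (1142, 422, 136, 110, 63, 161.4, 32)]
t 1.65 tcp [0.2078 0.6423 0.195 ] z [ 0.  0. -1.] y [0.308 0.951 0.   ] w 0.0854 gf 0.0 F [ 0.4 -0.3 -0.2]
 to [0.5  0.27 0.25] shift_now [-0.3926 -0.2642 -0.055 ] turn [  0.   -0.  -13.9] shift_after_turn [-0.3175 -0.351  -0.055 ]
```

```bash
python3 -m jog '[{"x":-0.05,"y":-0.033,"z":-0.015},{"x":-0.055,"y":-0.038,"z":-0.02},{"x":-0.055,"y":-0.038,"z":-0.02},{"x":-0.055,"y":-0.038},{"x":-0.055,"y":-0.038},{"x":-0.055,"y":-0.038},{"x":-0.055,"y":-0.038,"rz":-7},{"x":-0.01,"rz":-7}]'
python3 - <<'E'
from h import *
st(); print(np.round(r.get_obs()["joints"],3))
E
python3 -m jog '[{"ry":-10.7},{"ry":-10.7},{"ry":-10.7},{"ry":-10.7},{"ry":-10.7},{"ry":-10.7},{"ry":-5}]'
python3 - <<'E'
from h import *
st(); print(np.round(r.get_obs()["joints"],3))
E
```

```text
t 1.65 tcp [0.2078 0.6423 0.195 ] z [ 0.  0. -1.] y [0.308 0.951 0.   ] w 0.0854 gf 0.0 F [ 0.4 -0.3 -0.2]
[-1.366  0.477  0.022  1.555 -0.012  1.109 -0.083]
t 1.65 tcp [0.2078 0.6423 0.195 ] z [ 0.  0. -1.] y [0.308 0.951 0.   ] w 0.0854 gf 0.0 F [ 0.4 -0.3 -0.2]
[-1.366  0.477  0.022  1.555 -0.012  1.109 -0.083]validation failed for argument at $[0]...
validation failed for argument at $[0]...
```

```bash
python3 -m jog '[{"fingers":0.085,"x":-0.05,"y":-0.033,"z":-0.015,"rx":0,"ry":0,"rz":0},{"fingers":0.085,"x":-0.055,"y":-0.038,"z":-0.02,"rx":0,"ry":0,"rz":0},{"fingers":0.085,"x":-0.055,"y":-0.038,"z":-0.02,"rx":0,"ry":0,"rz":0},{"fingers":0.085,"x":-0.055,"y":-0.038,"z":0,"rx":0,"ry":0,"rz":0},{"fingers":0.085,"x":-0.055,"y":-0.038,"z":0,"rx":0,"ry":0,"rz":0},{"fingers":0.085,"x":-0.055,"y":-0.038,"z":0,"rx":0,"ry":0,"rz":0},{"fingers":0.085,"x":-0.055,"y":-0.038,"z":0,"rx":0,"ry":0,"rz":-7},{"fingers":0.085,"x":-0.01,"y":0,"z":0,"rx":0,"ry":0,"rz":-7}]'; python3 -c "
from h import *
st(); print(np.round(r.get_obs()['joints'],3))"
```

```text
clock: 2.65
tcp_pos: [0.4831, 0.2943, 0.2463]
orientation: [0.115, 3.138, -0.002]
contact_force: [-0.9, 0.6, -0.0]
grip_width: 0.0848
gripper_force: 0.0
t 2.65 tcp [0.4831 0.2943 0.2463] z [ 0.002 -0.001 -1.   ] y [ 0.073  0.997 -0.001] w 0.0848 gf 0.0 F [-0.9  0.6 -0. ]
[-0.797  0.25   0.167  1.771 -0.043  1.124  0.882]
```

```bash
python3 -m jog '[{"fingers":0.085,"x":0,"y":0,"z":0,"rx":0,"ry":-10.7,"rz":0},{"fingers":0.085,"x":0,"y":0,"z":0,"rx":0,"ry":-10.7,"rz":0},{"fingers":0.085,"x":0,"y":0,"z":0,"rx":0,"ry":-10.7,"rz":0},{"fingers":0.085,"x":0,"y":0,"z":0,"rx":0,"ry":-10.7,"rz":0},{"fingers":0.085,"x":0,"y":0,"z":0,"rx":0,"ry":-10.7,"rz":0},{"fingers":0.085,"x":0,"y":0,"z":0,"rx":0,"ry":-10.7,"rz":0},{"fingers":0.085,"x":0,"y":0,"z":0,"rx":0,"ry":-5.8,"rz":0},{"fingers":0.085,"x":0,"y":0,"z":0,"rx":0,"ry":0,"rz":0}]'; python3 -c "
from h import *
st(); print(np.round(r.get_obs()['joints'],3))"
```

```text
clock: 3.65
tcp_pos: [0.4792, 0.2891, 0.2387]
orientation: [0.075, 2.107, -0.095]
contact_force: [0.8, -0.5, -0.1]
grip_width: 0.0854
gripper_force: 0.0
t 3.65 tcp [0.4792 0.2891 0.2387] z [ 0.854 -0.099 -0.511] y [ 0.093  0.995 -0.037] w 0.0854 gf 0.0 F [ 0.8 -0.5 -0.1]
[-1.302  0.187  0.045  2.375  1.403  1.017 -0.846]
```

```bash
python3 -c "
from h import *
plan(stand(.006,.155,.2),frame(3.4,72))"
```

```text
to [0.6338 0.2391 0.2   ] shift_now [-0.0467 -0.034   0.1567] turn [ -8.8 -12.9  -1.7] shift_after_turn [-0.01   -0.0591  0.1559]
```

```bash
python3 -m jog '[{"fingers":0.085,"x":-0.015,"y":-0.012,"z":0.05,"rx":0,"ry":0,"rz":0},{"fingers":0.085,"x":-0.015,"y":-0.012,"z":0.05,"rx":0,"ry":0,"rz":0},{"fingers":0.085,"x":-0.015,"y":-0.010,"z":0.05,"rx":0,"ry":0,"rz":0},{"fingers":0.085,"x":0,"y":0,"z":0,"rx":-4.4,"ry":-6.5,"rz":-0.8},{"fingers":0.085,"x":0,"y":0,"z":0,"rx":-4.4,"ry":-6.5,"rz":-0.8},{"fingers":0.085,"x":0,"y":0,"z":0,"rx":0,"ry":0,"rz":0}]'; python3 -c "
from h import *
st(); print(np.round(r.get_obs()['joints'],3));plan(stand(.006,.155,.2),frame(3.4,72))"
```

```text
clock: 4.4
tcp_pos: [0.6306, 0.2318, 0.201]
orientation: [-0.033, 1.909, 0.007]
contact_force: [0.3, -1.0, -0.4]
grip_width: 0.0849
gripper_force: 0.0
t 4.4 tcp [0.6306 0.2318 0.201 ] z [ 0.943  0.021 -0.332] y [-0.026  1.    -0.011] w 0.0849 gf 0.0 F [ 0.3 -1.  -0.4]
[-0.807  0.442 -0.028  2.424  2.235  1.06  -1.322]
 to [0.6338 0.2391 0.2   ] shift_now [-0.0003  0.0072  0.0035] turn [-2.  -1.4 -0. ] shift_after_turn [-0.0002  0.0071  0.0038]
```

```bash
python3 -m jog '[{"fingers":0.085,"x":0.045,"y":0.0035,"z":0.018,"rx":-1,"ry":0,"rz":0},{"fingers":0.085,"x":0.045,"y":0.0035,"z":0.018,"rx":-1,"ry":0,"rz":0},{"fingers":0.085,"x":0,"y":0,"z":0,"rx":0,"ry":0,"rz":0}]'; python3 -c "
from h import *
st(); print(np.round(r.get_obs()['joints'],3));plan(stand(.006,.155,.1),frame(3.4,72))
p,W=cloud('scene','s1')"
```

```text
clock: 4.78
tcp_pos: [0.6345, 0.2425, 0.1024]
orientation: [-0.064, 1.909, 0.039]
contact_force: [0.1, 0.8, 0.4]
grip_width: 0.0849
gripper_force: 0.0
t 4.78 tcp [0.6345 0.2425 0.1024] z [ 0.941  0.059 -0.333] y [-0.064  0.998 -0.004] w 0.0849 gf 0.0 F [0.1 0.8 0.4]
[-0.759  0.714 -0.065  2.41   2.381  1.247 -1.519]
 to [0.6338 0.2391 0.1   ] shift_now [ 0.0026 -0.0033 -0.0001] turn [ 0.2 -1.4  0.3] shift_after_turn [ 0.0026 -0.0034 -0.0001]
```

View pics/s1.png

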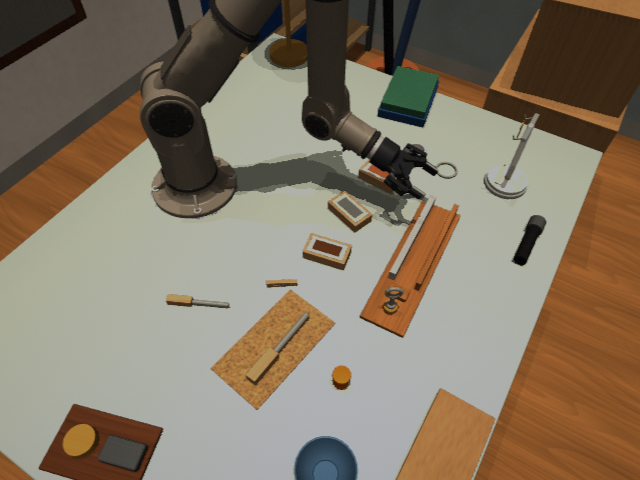

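```bash
python3 -m jog '[{"fingers":0.085,"x":-0.06,"y":0,"z":-0.03,"rx":0,"ry":0,"rz":0},{"fingers":0.085,"x":-0.06,"y":0,"z":-0.06,"rx":0,"ry":10,"rz":0},{"fingers":0.085,"x":0,"y":0,"z":-0.06,"rx":0,"ry":10,"rz":0},{"fingers":0.085,"x":0,"y":0,"z":-0.03,"rx":0,"ry":10.5,"rz":0},{"fingers":0.085,"x":0,"y":0,"z":0,"rx":0,"ry":10.5,"rz":0},{"fingers":0.085,"x":0,"y":0,"z":0,"rx":0,"ry":10.5,"rz":0},{"fingers":0.085,"x":0,"y":0,"z":0,"rx":0,"ry":10.5,"rz":0},{"fingers":0.085,"x":0,"y":0,"z":0,"rx":0,"ry":10.5,"rz":0}]'; python3 -c "
from h import *
st(); print(np.round(r.get_obs()['joints'],3));plan([.444,.295,.1],frame(-4,-25))"
```

```text
clock: 5.82
tcp_pos: [0.5702, 0.1983, 0.2296]
orientation: [0.017, 2.699, -0.133]
contact_force: [0.8, -0.3, -0.8]
grip_width: 0.0849
gripper_force: 0.0
t 5.83 tcp [0.5702 0.1983 0.2296] z [ 0.425 -0.096 -0.9  ] y [ 0.033  0.995 -0.091] w 0.0849 gf 0.0 F [ 0.8 -0.3 -0.8]
[-0.481  0.161 -0.178  2.007  0.555  0.755  0.538]
 to [0.444 0.295 0.1  ] shift_now [0.1685 0.1038 0.0538] turn [-5.4 50.4  2.2] shift_after_turn [0.0654 0.0877 0.1735]
```

```bash
python3 -m jog '[{"fingers":0.085,"x":0.04,"y":0.02,"z":-0.02,"rx":-1,"ry":10,"rz":0.4},{"fingers":0.085,"x":0.04,"y":0.02,"z":-0.02,"rx":-1,"ry":10,"rz":0.4},{"fingers":0.085,"x":0.02,"y":0.02,"z":0,"rx":-1,"ry":10,"rz":0.4},{"fingers":0.085,"x":0,"y":0.02,"z":0,"rx":-1,"ry":10,"rz":0.4},{"fingers":0.085,"x":0,"y":0.02,"z":0,"rx":-1,"ry":10,"rz":0.4},{"fingers":0.085,"x":0,"y":0,"z":0,"rx":0,"ry":0,"rz":0}]'; python3 -c "
from h import *
st(); print(np.round(r.get_obs()['joints'],3));plan([.444,.295,.1],frame(-4,-25))"
```

```text
clock: 6.58
tcp_pos: [0.4689, 0.3014, 0.226]
orientation: [-0.101, -2.71, -0.008]
contact_force: [0.8, -0.6, -0.3]
grip_width: 0.0851
gripper_force: 0.0
t 6.58 tcp [0.4689 0.3014 0.226 ] z [-0.416  0.021 -0.909] y [ 0.072  0.997 -0.01 ] w 0.0851 gf 0.0 F [ 0.8 -0.6 -0.3]
[-0.363  0.511 -0.248  1.512 -0.136  1.479  0.931]
 to [0.444 0.295 0.1  ] shift_now [-0.0303 -0.007   0.1248] turn [-0.5  0.4 -0.4] shift_after_turn [-0.0311 -0.0082  0.1246]
```

```bash
python3 -m jog '[{"fingers":0.085,"x":-0.03,"y":-0.007,"z":0.0625,"rx":0,"ry":0,"rz":0},{"fingers":0.085,"x":0,"y":0,"z":0.06,"rx":0,"ry":0,"rz":0},{"fingers":0.085,"x":0,"y":0,"z":0,"rx":0,"ry":0,"rz":0}]' ; python3 -c "
from h import *
st(); plan([.444,.295,.002],frame(-4,-25))"
```

```text
clock: 6.95
tcp_pos: [0.4381, 0.2939, 0.1092]
orientation: [-0.095, -2.707, -0.0]
contact_force: [0.8, 1.0, 0.6]
grip_width: 0.0852
gripper_force: 0.0
t 6.95 tcp [0.4381 0.2939 0.1092] z [-0.419  0.015 -0.908] y [ 0.067  0.998 -0.015] w 0.0852 gf 0.0 F [0.8 1.  0.6]
 to [0.444 0.295 0.002] shift_now [-0.0502  0.003   0.0949] turn [-0.8  0.2 -0.2] shift_after_turn [-0.0506  0.0015  0.0947]
```

```bash
python3 -m jog '[{"fingers":0.085,"x":-0.025,"y":0.001,"z":0.032,"rx":-0.8,"ry":0,"rz":0},{"fingers":0.085,"x":-0.025,"y":0.001,"z":0.032,"rx":0,"ry":0,"rz":0},{"fingers":0.085,"x":0,"y":0,"z":0.03,"rx":0,"ry":0,"rz":0},{"fingers":0.085,"x":0,"y":0,"z":0,"rx":0,"ry":0,"rz":0},{"fingers":0.05,"x":0,"y":0,"z":0,"rx":0,"ry":0,"rz":0},{"fingers":0.05,"x":0,"y":0,"z":0,"rx":0,"ry":0,"rz":0},{"fingers":0.05,"x":0,"y":0,"z":0,"rx":0,"ry":0,"rz":0},{"fingers":0.05,"x":0,"y":0,"z":0,"rx":0,"ry":0,"rz":0}]' 80 ; python3 -c "
from h import *
st(); plan(stand(.006,.155,.2),frame(3.4,65))"
```

```text
clock: 7.95
tcp_pos: [0.4478, 0.295, 0.0027]
orientation: [-0.105, -2.707, -0.02]
contact_force: [-0.1, -0.8, 0.3]
grip_width: 0.0503
gripper_force: 0.0
t 7.95 tcp [0.4478 0.295  0.0027] z [-0.418  0.03  -0.908] y [ 0.077  0.997 -0.002] w 0.0503 gf 0.0 F [-0.1 -0.8  0.3]
 to [0.6338 0.2391 0.2   ] shift_now [-0.0895 -0.0419 -0.2586] turn [ -3.1 -89.7  -8.1] shift_after_turn [-0.2558 -0.0668  0.0819]
```

```bash
python3 -c "
from h import *
p,W=cloud('wrist'); q,V=cloud('scene'); print(rect(V,(.3,.56,.18,.4),.02,.04))
cv2.imwrite('pics/w2.png',np.hstack([cv2.resize(p,(400,300)),cv2.resize(q[130:250,300:460],(400,300))])[:,:,::-1])"
```

```text
[(568, 431, 297, 112, 69, 175.2, 30)]
```

View pics/w2.png

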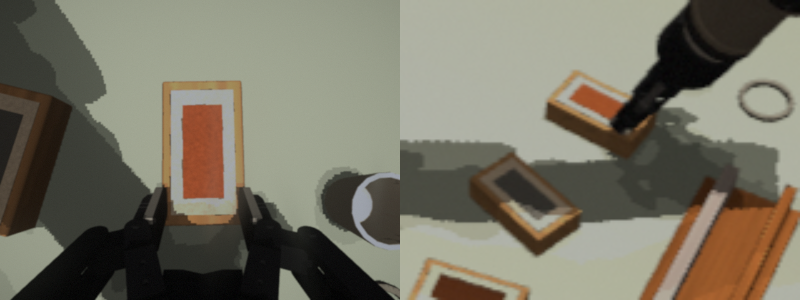

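```bash
python3 -m jog '[{"fingers":0.03,"x":0,"y":0,"z":0,"rx":0,"ry":0,"rz":0},{"fingers":0.03,"x":0,"y":0,"z":0,"rx":0,"ry":0,"rz":0}]' 80 ; python3 -c "
from h import *
p,W=cloud('wrist'); E=r.get_calibration('wrist')['extrinsics']; print(np.round(E,3).tolist())
print(rect(W,(.38,.5,.22,.36),.02,.034))
cv2.imwrite('pics/w3.png',p[200:,150:500,::-1])"
```

```text
clock: 8.3
tcp_pos: [0.4474, 0.2949, 0.0022]
orientation: [-0.105, -2.706, -0.019]
contact_force: [0.4, 0.2, 0.6]
grip_width: 0.0303
gripper_force: 0.0
[[0.077, 0.992, -0.1, 0.446], [0.997, -0.077, 0.006, 0.295], [-0.002, -0.1, -0.995, 0.201], [0.0, 0.0, 0.0, 1.0]]
[(25140, 432, 297, 107, 62, 176.5, 31)]
```

View pics/w3.png

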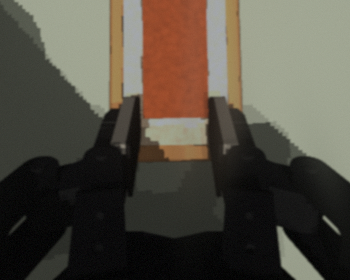

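```bash
python3 -c "
from h import *
p,W=cloud('wrist'); t,Rm=st()
T=(W-t)@Rm  # tool coords
g=p.max(2)<60
for v in range(290,400,10):
  print(v,[ (T[v,u]*1000).round().tolist() for u in (275,285,350,360,365)])"
```

```text
t 8.4 tcp [0.4475 0.2949 0.0023] z [-0.419  0.03  -0.907] y [ 0.077  0.997 -0.002] w 0.0302 gf 0.0 F [-0.3 -0.  -1.1]
290 [[8.0, -23.0, -28.0], [8.0, -18.0, -28.0], [8.0, 12.0, -28.0], [8.0, 17.0, -27.0], [8.0, 19.0, -28.0]]
300 [[12.0, -20.0, -45.0], [12.0, -16.0, -45.0], [5.0, 12.0, -31.0], [11.0, 15.0, -42.0], [12.0, 17.0, -44.0]]
310 [[12.0, -20.0, -52.0], [12.0, -16.0, -52.0], [-1.0, 12.0, -31.0], [7.0, 15.0, -44.0], [11.0, 16.0, -51.0]]
320 [[12.0, -19.0, -60.0], [10.0, -15.0, -58.0], [-4.0, 12.0, -33.0], [3.0, 15.0, -45.0], [11.0, 15.0, -59.0]]
330 [[12.0, -18.0, -67.0], [7.0, -15.0, -60.0], [-8.0, 12.0, -36.0], [-1.0, 15.0, -46.0], [9.0, 15.0, -63.0]]
340 [[11.0, -17.0, -72.0], [3.0, -15.0, -60.0], [-13.0, 12.0, -37.0], [-6.0, 15.0, -47.0], [5.0, 15.0, -63.0]]
350 [[9.0, -17.0, -74.0], [0.0, -15.0, -62.0], [-17.0, 12.0, -39.0], [-9.0, 15.0, -50.0], [2.0, 15.0, -65.0]]
360 [[6.0, -17.0, -76.0], [-3.0, -15.0, -63.0], [-21.0, 12.0, -41.0], [-20.0, 16.0, -41.0], [-1.0, 15.0, -66.0]]
370 [[4.0, -17.0, -78.0], [-7.0, -15.0, -65.0], [-44.0, 14.0, -18.0], [-44.0, 19.0, -19.0], [-4.0, 15.0, -68.0]]
380 [[1.0, -17.0, -79.0], [-49.0, -21.0, -21.0], [-49.0, 14.0, -21.0], [-49.0, 19.0, -20.0], [-9.0, 15.0, -68.0]]
390 [[-3.0, -17.0, -80.0], [-53.0, -21.0, -24.0], [-53.0, 14.0, -23.0], [-52.0, 19.0, -24.0], [-53.0, 22.0, -23.0]]
```

```bash
python3 -m jog '[{"fingers":0.03,"x":0,"y":0,"z":-0.06,"rx":0,"ry":0,"rz":0},{"fingers":0.03,"x":0,"y":0,"z":-0.06,"rx":0,"ry":0,"rz":0},{"fingers":0.03,"x":0,"y":0,"z":0,"rx":0,"ry":0,"rz":0}]'
cat > m.py <<'E'
from h import *
p,W=cloud('wrist'); t,Rm=st()
T=(W-t)@Rm*1000; w=r.get_obs()["grip_width"]*500
for s in (-1,1):
  m=(abs(T[...,0])<13)&(abs(T[...,1]*s-w-5)<9)&(T[...,2]>-90)&(T[...,2]<30)
  q=T[m]; print(s,m.sum(), [np.percentile(q[:,2],k).round(1) for k in (50,90,98,99.5,100)] if len(q) else '')
  if len(q): i=np.argsort(-q[:,2])[:6]; print(q[i].round().tolist())
E
python3 m.py; python3 -m jog '[{"fingers":0.068,"x":0,"y":0,"z":0,"rx":0,"ry":0,"rz":0},{"fingers":0.068,"x":0,"y":0,"z":0,"rx":0,"ry":0,"rz":0},{"fingers":0.068,"x":0,"y":0,"z":0,"rx":0,"ry":0,"rz":0}]'; python3 m.py
```

```text
clock: 8.78
tcp_pos: [0.5025, 0.2924, 0.1155]
orientation: [-0.107, -2.715, -0.026]
contact_force: [-0.1, 0.3, -0.2]
grip_width: 0.0304
gripper_force: 0.0
t 8.82 tcp [0.4998 0.2918 0.113 ] z [-0.415  0.032 -0.909] y [ 0.078  0.997 -0.   ] w 0.0301 gf 0.0 F [ 0.   0.1 -0.2]
-1 3059 [np.float64(-71.1), np.float64(-51.1), np.float64(-45.3), np.float64(-42.0), np.float64(-40.1)]
[[-6.0, -14.0, -40.0], [-9.0, -14.0, -41.0], [-6.0, -14.0, -41.0], [-7.0, -14.0, -41.0], [-5.0, -14.0, -41.0], [7.0, -14.0, -41.0]]
1 3003 [np.float64(-70.9), np.float64(-51.1), np.float64(-45.4), np.float64(-42.0), np.float64(-39.9)]
[[-6.0, 16.0, -40.0], [7.0, 16.0, -40.0], [-6.0, 16.0, -40.0], [-8.0, 16.0, -41.0], [6.0, 16.0, -41.0], [5.0, 16.0, -41.0]]
clock: 9.2
tcp_pos: [0.4969, 0.2911, 0.1104]
orientation: [-0.104, -2.705, -0.018]
contact_force: [-0.1, 0.2, 0.1]
grip_width: 0.0683
gripper_force: 0.0
t 9.25 tcp [0.4971 0.2912 0.1106] z [-0.42   0.029 -0.907] y [ 0.076  0.997 -0.003] w 0.0676 gf 0.0 F [-0.7 -0.6  0.3]
-1 3529 [np.float64(-69.5), np.float64(-52.2), np.float64(-46.7), np.float64(-44.6), np.float64(-42.8)]
[[-1.0, -34.0, -43.0], [5.0, -34.0, -43.0], [4.0, -34.0, -43.0], [-2.0, -34.0, -44.0], [-3.0, -34.0, -44.0], [-2.0, -34.0, -44.0]]
1 3527 [np.float64(-69.5), np.float64(-52.3), np.float64(-46.6), np.float64(-44.3), np.float64(-43.4)]
[[-1.0, 34.0, -43.0], [3.0, 34.0, -44.0], [-2.0, 34.0, -44.0], [4.0, 34.0, -44.0], [4.0, 34.0, -44.0], [2.0, 34.0, -44.0]]
```

The true fingertips lie about 43 mm behind the reported TCP: the fingers closed above the block without touching it, and the wrist depth shows the tips at tool z of about -43. I'll plan with the pad centre at tool z = -62 mm.

```bash
cat >> h.py <<'E'
def planG(G,Rt,l=""): plan(np.array(G)+.062*Rt[:,2],Rt,l)
E
python3 -c "
from h import *
planG([.452,.2946,.025],frame(-4,-25))"
```

```text
to [ 0.4259  0.2964 -0.0312] shift_now [0.0051 0.0002 0.1587] turn [-0.   0.1 -0.4] shift_after_turn [0.0048 0.0003 0.1587]
```

```bash
python3 -m jog '[{"fingers":0.085,"x":0.005,"y":0,"z":0.04,"rx":0,"ry":0,"rz":0},{"fingers":0.085,"x":0,"y":0,"z":0.04,"rx":0,"ry":0,"rz":0},{"fingers":0.085,"x":0,"y":0,"z":0.04,"rx":0,"ry":0,"rz":0},{"fingers":0.085,"x":0,"y":0,"z":0.036,"rx":0,"ry":0,"rz":0},{"fingers":0.085,"x":0,"y":0,"z":0,"rx":0,"ry":0,"rz":0},{"fingers":0.04,"x":0,"y":0,"z":0,"rx":0,"ry":0,"rz":0},{"fingers":0.04,"x":0,"y":0,"z":0,"rx":0,"ry":0,"rz":0},{"fingers":0.04,"x":0,"y":0,"z":0,"rx":0,"ry":0,"rz":0}]' 80 ; python3 -c "
from h import *
st(); planG([.452,.2946,.025],frame(-4,-25))"
```

```text
clock: 10.25
tcp_pos: [0.4305, 0.2971, -0.0265]
orientation: [-0.106, -2.71, -0.023]
contact_force: [3.0, 0.2, 6.4]
grip_width: 0.0609
gripper_force: 87.2
t 10.25 tcp [ 0.4305  0.2971 -0.0265] z [-0.415  0.032 -0.909] y [ 0.078  0.997 -0.   ] w 0.0609 gf 87.16469764709473 F [3.  0.2 6.4]
 to [ 0.4259  0.2964 -0.0312] shift_now [ 0.0022 -0.001   0.0062] turn [ 0.2  0.4 -0.4] shift_after_turn [ 0.0022 -0.001   0.0062]
```

```bash
cat >> h.py <<'E'
import pickle
def grabbed(c,a):
    t,Rm=st(); a=np.radians(a); u=np.array([np.cos(a),np.sin(a),0]); B=np.stack([u,[-u[1],u[0],0],[0,0,1]],1)
    pickle.dump((Rm.T@(np.array(c)-t),Rm.T@B),open("g.pkl","wb"))
def planB(c,l=""):
    p,Q=pickle.load(open("g.pkl","rb")); sx=np.array([np.cos(A),np.sin(A),0]); sy=np.array([-sx[1],sx[0],0])
    Rt=np.stack([[0,0,1],sy,-sx],1)@Q.T; plan(np.array(c)-Rt@p,Rt,l)
E
python3 -c "
from h import *
grabbed([.432,.2965,.015],-3.9); planB(stand(.005,.155,.180),'over')"
python3 -m jog '[{"fingers":0.04,"x":-0.02,"y":0,"z":-0.045,"rx":0,"ry":0,"rz":0},{"fingers":0.04,"x":-0.025,"y":0,"z":-0.06,"rx":0,"ry":0,"rz":0},{"fingers":0.04,"x":-0.025,"y":0,"z":-0.06,"rx":0,"ry":0,"rz":0},{"fingers":0.04,"x":0,"y":0,"z":0,"rx":0,"ry":0,"rz":0}]' 
python3 -c "
from h import *
st(); planB(stand(.005,.155,.180),'over')"
```

```text
t 10.25 tcp [ 0.4305  0.2971 -0.0265] z [-0.415  0.032 -0.909] y [ 0.078  0.997 -0.   ] w 0.0609 gf 87.16469764709473 F [3.  0.2 6.4]
over to [0.6742 0.242  0.1785] shift_now [-0.1395 -0.0361 -0.2893] turn [ -3.6 -89.8  -7.9] shift_after_turn [-0.2869 -0.0674  0.1326]
clock: 10.75
tcp_pos: [0.5633, 0.2862, 0.0926]
orientation: [-0.11, -2.717, -0.025]
contact_force: [-0.1, 0.2, -2.0]
grip_width: 0.0605
gripper_force: 87.7
t 10.75 tcp [0.5633 0.2862 0.0926] z [-0.409  0.034 -0.912] y [0.081 0.997 0.001] w 0.0605 gf 87.65745162963867 F [-0.1  0.2 -2. ]
over to [0.6742 0.242  0.1785] shift_now [-0.0688 -0.035  -0.1252] turn [ -3.7 -89.4  -8.2] shift_after_turn [-0.1235 -0.0499  0.0624]
```

```bash
python3 -m jog '[{"fingers":0.04,"x":-0.02,"y":0,"z":-0.05,"rx":-0.4,"ry":-9.9,"rz":-0.9},{"fingers":0.04,"x":-0.02,"y":0,"z":-0.05,"rx":-0.4,"ry":-9.9,"rz":-0.9},{"fingers":0.04,"x":-0.02,"y":0,"z":-0.02,"rx":-0.4,"ry":-9.9,"rz":-0.9},{"fingers":0.04,"x":0,"y":0,"z":0,"rx":-0.4,"ry":-9.9,"rz":-0.9},{"fingers":0.04,"x":0,"y":0,"z":0,"rx":-0.4,"ry":-9.9,"rz":-0.9},{"fingers":0.04,"x":0,"y":0,"z":0,"rx":-0.4,"ry":-9.9,"rz":-0.9},{"fingers":0.04,"x":0,"y":0,"z":0,"rx":-0.4,"ry":-9.9,"rz":-0.9},{"fingers":0.04,"x":0,"y":0,"z":0,"rx":-0.4,"ry":-9.9,"rz":-0.9}]' 
python3 -c "
from h import *
st(); planB(stand(.005,.155,.180),'over')"
```

```text
clock: 11.75
tcp_pos: [0.6602, 0.2641, 0.1854]
orientation: [0.01, 2.405, -0.018]
contact_force: [1.7, -0.8, -2.9]
grip_width: 0.0607
gripper_force: 87.4
t 11.75 tcp [0.6602 0.2641 0.1854] z [ 0.672 -0.016 -0.741] y [ 0.012  1.    -0.01 ] w 0.0607 gf 87.39882230758667 F [ 1.7 -0.8 -2.9]
over to [0.6742 0.242  0.1785] shift_now [-0.0057 -0.0219  0.0149] turn [ -4.  -23.2  -1.5] shift_after_turn [ 0.0009 -0.023   0.0143]
```

```bash
python3 -m jog '[{"fingers":0.04,"x":-0.006,"y":-0.012,"z":0.005,"rx":-1.4,"ry":-8,"rz":-0.5},{"fingers":0.04,"x":-0.005,"y":-0.01,"z":0.005,"rx":-1.3,"ry":-8,"rz":-0.5},{"fingers":0.04,"x":0,"y":0,"z":0,"rx":-1.3,"ry":-7.2,"rz":-0.5},{"fingers":0.04,"x":0,"y":0,"z":0,"rx":0,"ry":0,"rz":0}]' 
python3 -c "
from h import *
st(); planB(stand(.005,.155,.180),'over')"
```

```text
clock: 12.25
tcp_pos: [0.6717, 0.2367, 0.1831]
orientation: [-0.007, 2.182, -0.043]
contact_force: [-0.1, -0.9, -2.1]
grip_width: 0.0604
gripper_force: 87.4
t 12.25 tcp [0.6717 0.2367 0.1831] z [ 0.819 -0.028 -0.574] y [ 0.011  0.999 -0.033] w 0.0604 gf 87.43410587310791 F [-0.1 -0.9 -2.1]
over to [0.6742 0.242  0.1785] shift_now [0.0023 0.0054 0.0046] turn [ -4.7 -10.5   0.2] shift_after_turn [0.0031 0.0051 0.0045]
```

```bash
python3 -m jog '[{"fingers":0.04,"x":0.001,"y":0.003,"z":0.002,"rx":-2.4,"ry":-5.3,"rz":0},{"fingers":0.04,"x":0.001,"y":0.002,"z":0.002,"rx":-2.3,"ry":-5.2,"rz":0},{"fingers":0.04,"x":0,"y":0,"z":0,"rx":0,"ry":0,"rz":0}]' 
python3 -c "
from h import *
st(); planB(stand(.005,.155,.180),'over')
p,W=cloud('scene'); print(rect(W,(.55,.75,.15,.33),.17,.26)); cv2.imwrite('pics/s4.png',cv2.resize(p[80:300,280:520],(720,600),interpolation=2)[:,:,::-1])"
```

```text
clock: 12.62
tcp_pos: [0.676, 0.2397, 0.1799]
orientation: [-0.052, 1.999, 0.041]
contact_force: [0.5, -0.4, -2.1]
grip_width: 0.0602
gripper_force: 87.5
t 12.62 tcp [0.676  0.2397 0.1799] z [ 0.908  0.052 -0.416] y [-0.055  0.998  0.005] w 0.0602 gf 87.5123941898346 F [ 0.5 -0.4 -2.1]
over to [0.6742 0.242  0.1785] shift_now [ 0.0021  0.0023 -0.0009] turn [-0.3  0.1  0.1] shift_after_turn [ 0.0021  0.0023 -0.0009]
[(1787, 601, 232, 142, 101, 90.0, 233)]
```

View pics/s4.png

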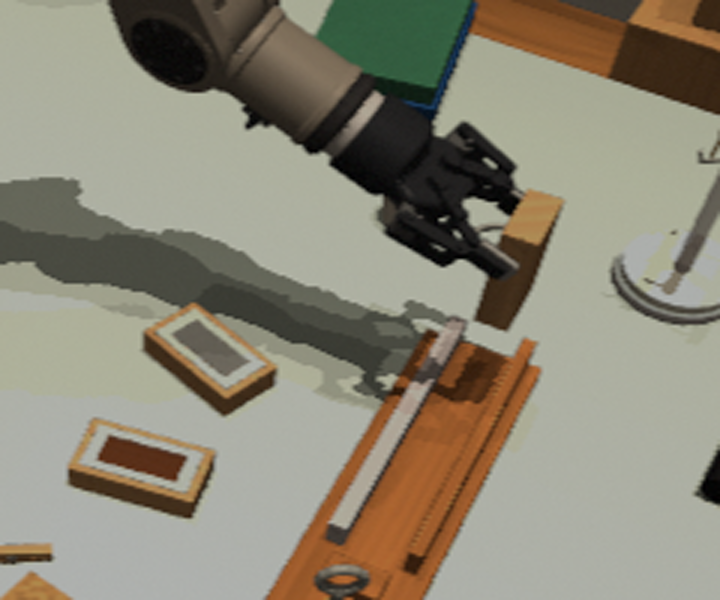

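```bash
python3 -c "
from h import *
for n in('scene','top'):
  p,W=cloud(n); b=(p[...,0].astype(int)-p[...,2])>40; W[~b]=np.nan; print(rect(W,(.58,.72,.15,.33),.15,.26),rect(W,(.58,.72,.15,.33),.228,.245))
planB(stand(.005,.155,.071),'down')
print(stand(.005,.155,.07))"
```

```text
[(268, 633, 245, 81, 35, 97.2, 236)] [(261, 636, 238, 64, 30, 91.9, 236)]
[(404, 636, 237, 60, 30, 92.2, 239)] [(404, 636, 237, 60, 30, 92.2, 239)]
down to [0.6742 0.242  0.0695] shift_now [ 0.1055 -0.001   0.0435] turn [-0.1  0.4 -0.1] shift_after_turn [ 0.1052 -0.001   0.0441]
[0.63279871 0.23902371 0.07      ]
```

```bash
python3 -m jog '[{"fingers":0.04,"x":0.026,"y":0,"z":0.011,"rx":0,"ry":0,"rz":0},{"fingers":0.04,"x":0.026,"y":0,"z":0.011,"rx":0,"ry":0,"rz":0},{"fingers":0.04,"x":0.026,"y":0,"z":0.011,"rx":0,"ry":0,"rz":0},{"fingers":0.04,"x":0.026,"y":-0.001,"z":0.01,"rx":0,"ry":0,"rz":0},{"fingers":0.04,"x":0,"y":0,"z":0,"rx":0,"ry":0,"rz":0}]' 
python3 -c "
from h import *
st(); planB(stand(.005,.155,.067),'down')"
```

```text
clock: 13.4
tcp_pos: [0.6741, 0.2425, 0.0694]
orientation: [-0.052, 1.994, 0.045]
contact_force: [-0.3, -0.5, -1.0]
grip_width: 0.0605
gripper_force: 87.4
t 13.4 tcp [0.6741 0.2425 0.0694] z [ 0.91   0.056 -0.411] y [-0.058  0.998  0.008] w 0.0605 gf 87.42978572845459 F [-0.3 -0.5 -1. ]
down to [0.6742 0.242  0.0655] shift_now [ 0.0036 -0.0006  0.0016] turn [-0.1  0.3  0. ] shift_after_turn [ 0.0035 -0.0006  0.0017]
```

Lower until it touches, then open to about 75 mm and retreat along -tool z.

```bash
python3 -m jog '[{"fingers":0.04,"x":0.0035,"y":0,"z":0.0015,"rx":0,"ry":0,"rz":0},{"fingers":0.04,"x":0,"y":0,"z":0,"rx":0,"ry":0,"rz":0}]' 
python3 -m jog '[{"fingers":0.072,"x":0,"y":0,"z":0,"rx":0,"ry":0,"rz":0},{"fingers":0.072,"x":0,"y":0,"z":0,"rx":0,"ry":0,"rz":0},{"fingers":0.074,"x":0,"y":0,"z":0,"rx":0,"ry":0,"rz":0},{"fingers":0.075,"x":0,"y":0,"z":-0.02,"rx":0,"ry":0,"rz":0},{"fingers":0.08,"x":0,"y":0,"z":-0.05,"rx":0,"ry":0,"rz":0},{"fingers":0.085,"x":-0.02,"y":0,"z":-0.06,"rx":0,"ry":0,"rz":0},{"fingers":0.085,"x":-0.04,"y":0,"z":-0.06,"rx":0,"ry":0,"rz":0},{"fingers":0.085,"x":0,"y":0,"z":0,"rx":0,"ry":0,"rz":0}]' 
python3 -c "
from h import *
for n in('scene','top'):
  p,W=cloud(n,'s5'+n); b=(p[...,0].astype(int)-p[...,2])>40; W[~b]=np.nan; print(rect(W,(.58,.72,.15,.33),.11,.135))
st();p=(.422+.019,.1365-.0065,.025);planG(p,frame(-18.5,-25))"
```

```text
clock: 13.65
tcp_pos: [0.6742, 0.2426, 0.0678]
orientation: [-0.051, 1.991, 0.049]
contact_force: [0.9, 0.3, -0.1]
grip_width: 0.0605
gripper_force: 87.5
clock: 14.65
tcp_pos: [0.5633, 0.268, 0.0169]
orientation: [-0.25, 2.069, 0.017]
contact_force: [0.1, 0.1, 0.0]
grip_width: 0.0854
gripper_force: 0.0
[(239, 632, 241, 67, 30, 93.9, 122)]
[]
t 14.75 tcp [0.5662 0.2675 0.0193] z [ 0.867  0.114 -0.484] y [-0.183  0.978 -0.098] w 0.0851 gf 0.0 F [ 0.9 -1.1  0.2]
 to [ 0.4162  0.1383 -0.0312] shift_now [ 0.1357 -0.0939 -0.1204] turn [ 4.1 85.2 32.3] shift_after_turn [ 0.0705 -0.1701  0.0885]
```

```bash
python3 -m jog '[{"fingers":0.085,"x":-0.055,"y":0,"z":-0.02,"rx":0,"ry":4,"rz":0},{"fingers":0.085,"x":-0.06,"y":-0.02,"z":-0.03,"rx":0.4,"ry":9.5,"rz":3},{"fingers":0.085,"x":-0.05,"y":-0.03,"z":-0.03,"rx":0.4,"ry":9.5,"rz":3.5},{"fingers":0.085,"x":0,"y":-0.03,"z":-0.03,"rx":0.4,"ry":9.5,"rz":3.5},{"fingers":0.085,"x":0,"y":-0.03,"z":0,"rx":0.4,"ry":9.5,"rz":3.5},{"fingers":0.085,"x":0,"y":-0.02,"z":0,"rx":0.4,"ry":9.5,"rz":3.5},{"fingers":0.085,"x":0,"y":0,"z":0,"rx":0.4,"ry":9.5,"rz":3.5},{"fingers":0.085,"x":0,"y":0,"z":0,"rx":0,"ry":9.5,"rz":3.5}]' 
python3 -c "
from h import *
st();p=(.422+.019,.1365-.0065,.025);planG(p,frame(-18.5,-25))"
```

```text
clock: 15.75
tcp_pos: [0.584, 0.1672, 0.1547]
orientation: [0.239, 3.049, -0.097]
contact_force: [-0.5, 0.4, -0.1]
grip_width: 0.0851
gripper_force: 0.0
t 15.75 tcp [0.584  0.1672 0.1547] z [ 0.077 -0.07  -0.995] y [ 0.158  0.986 -0.057] w 0.0851 gf 0.0 F [-0.5  0.4 -0.1]
 to [ 0.4162  0.1383 -0.0312] shift_now [ 0.1769 -0.0444  0.1741] turn [-4.9 30.2  8.8] shift_after_turn [ 0.0574 -0.0806  0.2319]
```

```bash
python3 -m jog '[{"fingers":0.085,"x":0.04,"y":-0.02,"z":0,"rx":-1.6,"ry":10.1,"rz":3},{"fingers":0.085,"x":0.04,"y":-0.02,"z":0,"rx":-1.6,"ry":10.1,"rz":3},{"fingers":0.085,"x":0.04,"y":-0.02,"z":0,"rx":-1.6,"ry":10.1,"rz":3},{"fingers":0.085,"x":0,"y":0,"z":0,"rx":0,"ry":0,"rz":0},{"fingers":0.085,"x":0,"y":0,"z":0,"rx":0,"ry":0,"rz":0}]' 
python3 -c "
from h import *
st();p=(.422+.019,.1365-.0065,.025);planG(p,frame(-18.5,-25))"
```

```text
clock: 16.38
tcp_pos: [0.4559, 0.1334, 0.1646]
orientation: [-0.436, -2.675, -0.092]
contact_force: [-0.2, 1.1, -0.3]
grip_width: 0.0851
gripper_force: 0.0
t 16.38 tcp [0.4559 0.1334 0.1646] z [-0.4    0.131 -0.907] y [ 0.317  0.948 -0.003] w 0.0851 gf 0.0 F [-0.2  1.1 -0.3]
 to [ 0.4162  0.1383 -0.0312] shift_now [-0.0468 -0.0073  0.1941] turn [-0.2  0.1 -0.1] shift_after_turn [-0.0471 -0.008   0.194 ]
```

```bash
python3 -m jog '[{"fingers":0.085,"x":-0.024,"y":-0.004,"z":0.05,"rx":0,"ry":0,"rz":0},{"fingers":0.085,"x":-0.023,"y":-0.004,"z":0.05,"rx":0,"ry":0,"rz":0},{"fingers":0.085,"x":0,"y":0,"z":0.05,"rx":0,"ry":0,"rz":0},{"fingers":0.085,"x":0,"y":0,"z":0.036,"rx":0,"ry":0,"rz":0},{"fingers":0.085,"x":0,"y":0,"z":0,"rx":0,"ry":0,"rz":0},{"fingers":0.085,"x":0,"y":0,"z":0,"rx":0,"ry":0,"rz":0}]' 
python3 -c "
from h import *
st();p=(.422+.019,.1365-.0065,.025);planG(p,frame(-18.5,-25))"
```

```text
clock: 17.12
tcp_pos: [0.4199, 0.1375, -0.0226]
orientation: [-0.435, -2.674, -0.096]
contact_force: [1.8, 0.5, 0.3]
grip_width: 0.085
gripper_force: 0.0
t 17.12 tcp [ 0.4199  0.1375 -0.0226] z [-0.401  0.133 -0.906] y [ 0.317  0.948 -0.   ] w 0.085 gf 0.0 F [1.8 0.5 0.3]
 to [ 0.4162  0.1383 -0.0312] shift_now [-0.0002 -0.0004  0.0094] turn [-0.  0.  0.] shift_after_turn [-0.0002 -0.0004  0.0094]
```

```bash
python3 -m jog '[{"fingers":0.085,"x":0,"y":0,"z":0.005,"rx":0,"ry":0,"rz":0},{"fingers":0.04,"x":0,"y":0,"z":0,"rx":0,"ry":0,"rz":0},{"fingers":0.04,"x":0,"y":0,"z":0,"rx":0,"ry":0,"rz":0},{"fingers":0.04,"x":0,"y":0,"z":0,"rx":0,"ry":0,"rz":0}]' 80
python3 -c "
from h import *
grabbed([.422,.1365,.015],-18.5);planB(stand(.005,.06,.180))"
python3 -m jog '[{"fingers":0.04,"x":-0.02,"y":0,"z":-0.045,"rx":0,"ry":0,"rz":0},{"fingers":0.04,"x":-0.025,"y":0,"z":-0.06,"rx":0,"ry":0,"rz":0},{"fingers":0.04,"x":-0.025,"y":0,"z":-0.06,"rx":0,"ry":0,"rz":0},{"fingers":0.04,"x":-0.02,"y":0,"z":-0.05,"rx":0,"ry":0,"rz":0}]' 
python3 -c "
from h import *
st(); planB(stand(.005,.06,.180),'over')"
```

```text
clock: 17.62
tcp_pos: [0.4172, 0.1373, -0.0276]
orientation: [-0.437, -2.672, -0.096]
contact_force: [0.9, -1.3, 6.4]
grip_width: 0.061
gripper_force: 87.0
t 17.62 tcp [ 0.4172  0.1373 -0.0276] z [-0.402  0.135 -0.906] y [ 0.318  0.948 -0.001] w 0.061 gf 86.9590973854065 F [ 0.9 -1.3  6.4]
 to [0.681  0.1459 0.1752] shift_now [-0.138   0.0921 -0.2885] turn [ -8.4 -88.8 -22.8] shift_after_turn [-0.2955 -0.0066  0.153 ]
clock: 18.12
tcp_pos: [0.5784, 0.0825, 0.1264]
orientation: [-0.438, -2.672, -0.097]
contact_force: [1.3, 0.8, -1.6]
grip_width: 0.0608
gripper_force: 87.0
t 18.12 tcp [0.5784 0.0825 0.1264] z [-0.402  0.135 -0.906] y [ 0.319  0.948 -0.001] w 0.0608 gf 87.03579425811768 F [ 1.3  0.8 -1.6]
over to [0.681  0.1459 0.1752] shift_now [-0.0489  0.0928 -0.0769] turn [ -8.4 -88.8 -22.9] shift_after_turn [-0.0891  0.0574  0.0754]
```

```bash
python3 -m jog '[{"fingers":0.04,"x":-0.02,"y":0.02,"z":-0.05,"rx":-0.9,"ry":-9.9,"rz":-2.5},{"fingers":0.04,"x":-0.02,"y":0.02,"z":-0.05,"rx":-0.9,"ry":-9.9,"rz":-2.5},{"fingers":0.04,"x":-0.01,"y":0.02,"z":0,"rx":-0.9,"ry":-9.9,"rz":-2.5},{"fingers":0.04,"x":0,"y":0.01,"z":0,"rx":-0.9,"ry":-9.9,"rz":-2.5},{"fingers":0.04,"x":0,"y":0.01,"z":0,"rx":-0.9,"ry":-9.9,"rz":-2.5},{"fingers":0.04,"x":0,"y":0,"z":0,"rx":-0.9,"ry":-9.9,"rz":-2.5},{"fingers":0.04,"x":0,"y":0,"z":0,"rx":-0.9,"ry":-9.9,"rz":-2.5},{"fingers":0.04,"x":0,"y":0,"z":0,"rx":-0.9,"ry":-9.9,"rz":-2.5}]' 
python3 -c "
from h import *
st(); print(np.round(r.get_obs()['joints'],2)); planB(stand(.005,.06,.190),'over')"
```

```text
clock: 19.12
tcp_pos: [0.6814, 0.1187, 0.2053]
orientation: [0.088, 2.369, -0.011]
contact_force: [0.4, -1.5, -1.6]
grip_width: 0.0604
gripper_force: 87.1
t 19.12 tcp [0.6814 0.1187 0.2053] z [ 0.696 -0.034 -0.717] y [0.067 0.998 0.018] w 0.0604 gf 87.14861154556274 F [ 0.4 -1.5 -1.6]
[ 0.02  0.27 -0.52  2.14  1.52  0.46 -0.27]
over to [0.681  0.1459 0.1852] shift_now [0.016  0.0268 0.0133] turn [ -5.3 -20.7  -5. ] shift_after_turn [0.0178 0.0272 0.0097]
```

```bash
python3 -m jog '[{"fingers":0.04,"x":0.005,"y":0.014,"z":0.005,"rx":-1.8,"ry":-7,"rz":-1.7},{"fingers":0.04,"x":0.005,"y":0.013,"z":0.005,"rx":-1.8,"ry":-7,"rz":-1.7},{"fingers":0.04,"x":0,"y":0,"z":0,"rx":-1.7,"ry":-6.7,"rz":-1.6},{"fingers":0.04,"x":0,"y":0,"z":0,"rx":0,"ry":0,"rz":0},{"fingers":0.04,"x":0,"y":0,"z":0,"rx":0,"ry":0,"rz":0}]' 
python3 -c "
from h import *
st(); print(np.round(r.get_obs()['joints'],2)); planB(stand(.005,.06,.190),'over')"
```

```text
clock: 19.75
tcp_pos: [0.6847, 0.1282, 0.193]
orientation: [-0.02, 2.093, -0.004]
contact_force: [0.6, 0.2, -0.3]
grip_width: 0.0604
gripper_force: 87.2
t 19.75 tcp [0.6847 0.1282 0.193 ] z [ 0.867  0.006 -0.499] y [-0.013  1.    -0.011] w 0.0604 gf 87.18737483024597 F [ 0.6  0.2 -0.3]
[ 0.    0.39 -0.56  2.32  2.31  0.78 -0.98]
over to [0.681  0.1459 0.1852] shift_now [0.0084 0.0179 0.0008] turn [-2.6 -4.8 -0.6] shift_after_turn [0.0083 0.0179 0.0009]
```

```bash
python3 -m jog '[{"fingers":0.04,"x":0.004,"y":0.009,"z":0,"rx":-1.3,"ry":-2.4,"rz":-0.3},{"fingers":0.04,"x":0.004,"y":0.009,"z":0,"rx":-1.3,"ry":-2.4,"rz":-0.3},{"fingers":0.04,"x":0,"y":0,"z":0,"rx":0,"ry":0,"rz":0}]'
cat > chk.py <<'E'
from h import *
import sys
y,z,z0=map(float,sys.argv[1:4]); c=stand(.005,y,0)
st(); planB(stand(.005,y,z))
for n in('scene','top'):
  p,W=cloud(n); b=(p[...,0].astype(int)-p[...,2])>40; W[~b]=np.nan; print(n,rect(W,(.58,.72,c[1]-.05,c[1]+.05),z0-.012,z0+.012))
print("aim",c.round(3))
E
python3 chk.py .06 .071 .247
```

```text
clock: 20.12
tcp_pos: [0.6802, 0.1463, 0.1852]
orientation: [-0.059, 2.009, 0.038]
contact_force: [-0.3, -0.3, -1.3]
grip_width: 0.0607
gripper_force: 87.2
t 20.12 tcp [0.6802 0.1463 0.1852] z [ 0.904  0.054 -0.425] y [-0.059  0.998  0.   ] w 0.0607 gf 87.1927285194397 F [-0.3 -0.3 -1.3]
 to [0.681  0.1459 0.0662] shift_now [ 0.1075 -0.0005  0.0513] turn [-0.  -0.   0.1] shift_after_turn [ 0.1075 -0.0006  0.0512]
scene [(302, 638, 144, 65, 30, 93.5, 243)]
top [(403, 639, 142, 60, 31, 93.8, 245)]
aim [0.638 0.144 0.   ]
```

```bash
python3 -m jog '[{"fingers":0.04,"x":0.027,"y":0,"z":0.0128,"rx":0,"ry":0,"rz":0},{"fingers":0.04,"x":0.027,"y":0,"z":0.0128,"rx":0,"ry":0,"rz":0},{"fingers":0.04,"x":0.027,"y":0,"z":0.0128,"rx":0,"ry":0,"rz":0},{"fingers":0.04,"x":0.0265,"y":0,"z":0.0128,"rx":0,"ry":0,"rz":0},{"fingers":0.04,"x":0.003,"y":0,"z":0.0015,"rx":0,"ry":0,"rz":0},{"fingers":0.04,"x":0,"y":0,"z":0,"rx":0,"ry":0,"rz":0}]' 
python3 chk.py .06 .067 .125
```

```text
clock: 20.98
tcp_pos: [0.6825, 0.1463, 0.0642]
orientation: [-0.059, 2.005, 0.037]
contact_force: [0.7, -0.0, 0.8]
grip_width: 0.0607
gripper_force: 87.2
t 20.98 tcp [0.6825 0.1463 0.0642] z [ 0.905  0.053 -0.421] y [-0.059  0.998 -0.   ] w 0.0607 gf 87.20847129821777 F [ 0.7 -0.   0.8]
 to [0.681  0.1459 0.0622] shift_now [ 0.0025 -0.0003 -0.0005] turn [-0.   0.2  0.1] shift_after_turn [ 0.0025 -0.0003 -0.0005]
scene [(276, 640, 144, 65, 30, 94.4, 122)]
top [(322, 641, 143, 62, 30, 93.7, 124)]
aim [0.638 0.144 0.   ]
```

```bash
python3 -m jog '[{"fingers":0.072,"x":0.001,"y":0,"z":0,"rx":0,"ry":0,"rz":0},{"fingers":0.072,"x":0,"y":0,"z":0,"rx":0,"ry":0,"rz":0},{"fingers":0.074,"x":0,"y":0,"z":0,"rx":0,"ry":0,"rz":0},{"fingers":0.075,"x":-0.01,"y":0,"z":-0.02,"rx":0,"ry":0,"rz":0},{"fingers":0.075,"x":-0.045,"y":0,"z":-0.03,"rx":0,"ry":0,"rz":0},{"fingers":0.08,"x":-0.055,"y":0,"z":-0.03,"rx":0,"ry":0,"rz":0},{"fingers":0.085,"x":-0.055,"y":-0.02,"z":-0.03,"rx":0,"ry":5,"rz":0},{"fingers":0.085,"x":0,"y":-0.03,"z":0,"rx":0,"ry":9,"rz":0}]' 
python3 chk.py .06 .067 .125; python3 -c "
from h import *
planG([.439+.0195,-.006+.004,.025],frame(11.5,-25))"
```

```text
clock: 22.08
tcp_pos: [0.655, 0.0996, 0.24]
orientation: [-0.066, 2.222, 0.018]
contact_force: [-0.1, -2.9, -2.4]
grip_width: 0.0846
gripper_force: 0.0
t 22.07 tcp [0.655  0.0996 0.24  ] z [ 0.794  0.037 -0.607] y [-0.054  0.998 -0.011] w 0.0846 gf 0.0 F [-0.1 -2.9 -2.4]
 to [0.681  0.1459 0.0622] shift_now [0.1237 0.0467 0.1302] turn [ -0.6 -12.3   0.4] shift_after_turn [0.149  0.0445 0.1014]
scene [(273, 640, 145, 64, 30, 94.4, 122)]
top [(92, 649, 139, 52, 12, 96.2, 124)]
aim [0.638 0.144 0.   ]
 to [ 0.4328 -0.0072 -0.0312] shift_now [ 0.3582 -0.0895 -0.0185] turn [-3.  77.8 -9.2] shift_after_turn [ 0.1035 -0.0557  0.3505]
```

```bash
python3 -m jog '[{"fingers":0.085,"x":0,"y":-0.02,"z":-0.03,"rx":-0.4,"ry":9.7,"rz":-1.1},{"fingers":0.085,"x":0.02,"y":-0.02,"z":-0.03,"rx":-0.4,"ry":9.7,"rz":-1.1},{"fingers":0.085,"x":0.04,"y":-0.02,"z":-0.02,"rx":-0.4,"ry":9.7,"rz":-1.1},{"fingers":0.085,"x":0.04,"y":-0.02,"z":0,"rx":-0.4,"ry":9.7,"rz":-1.1},{"fingers":0.085,"x":0.04,"y":0,"z":0,"rx":-0.4,"ry":9.7,"rz":-1.1},{"fingers":0.085,"x":0.02,"y":0,"z":0,"rx":-0.4,"ry":9.7,"rz":-1.1},{"fingers":0.085,"x":0,"y":0,"z":0,"rx":-0.4,"ry":9.7,"rz":-1.1},{"fingers":0.085,"x":0,"y":0,"z":0,"rx":-0.4,"ry":9.7,"rz":-1.1}]' 
python3 -c "
from h import *
st();planG([.439+.0195,-.006+.004,.025],frame(11.5,-25))"
```

```text
clock: 23.18
tcp_pos: [0.5669, 0.0206, 0.1861]
orientation: [-0.115, 3.127, -0.191]
contact_force: [0.1, 0.1, -0.5]
grip_width: 0.0848
gripper_force: 0.0
t 23.18 tcp [0.5669 0.0206 0.1861] z [ 0.012 -0.121 -0.993] y [-0.073  0.99  -0.122] w 0.0848 gf 0.0 F [ 0.1  0.1 -0.5]
 to [ 0.4328 -0.0072 -0.0312] shift_now [0.1364 0.0087 0.2175] turn [-5.3 24.6 -8.7] shift_after_turn [ 0.0323 -0.0005  0.2548]
```

```bash
python3 -m jog '[{"fingers":0.085,"x":0.03,"y":0,"z":0.02,"rx":-1.8,"ry":8.2,"rz":-2.9},{"fingers":0.085,"x":0.03,"y":0,"z":0.02,"rx":-1.8,"ry":8.2,"rz":-2.9},{"fingers":0.085,"x":0.03,"y":0,"z":0.02,"rx":-1.8,"ry":8.2,"rz":-2.9},{"fingers":0.085,"x":0,"y":0,"z":0,"rx":0,"ry":0,"rz":0},{"fingers":0.085,"x":0,"y":0,"z":0,"rx":0,"ry":0,"rz":0}]' 
python3 -c "
from h import *
st();planG([.439+.0195,-.006+.004,.025],frame(11.5,-25))
p,W=cloud('wrist'); print(rect(W,(.35,.53,-.1,.1),.02,.04))"
```

```text
clock: 23.8
tcp_pos: [0.4743, 0.0057, 0.14]
orientation: [0.274, -2.706, 0.057]
contact_force: [-0.2, 0.4, 1.5]
grip_width: 0.0851
gripper_force: 0.0
t 23.8 tcp [0.4743 0.0057 0.14  ] z [-0.403 -0.081 -0.912] y [-0.2    0.98   0.001] w 0.0851 gf 0.0 F [-0.2  0.4  1.5]
 to [ 0.4328 -0.0072 -0.0312] shift_now [-0.0309 -0.0046  0.1739] turn [0.1 0.7 0.1] shift_after_turn [-0.0332 -0.0043  0.1734]
[(9224, 437, -7, 109, 62, 11.3, 31)]
```

```bash
python3 -m jog '[{"fingers":0.085,"x":-0.016,"y":-0.002,"z":0.045,"rx":0,"ry":0.7,"rz":0},{"fingers":0.085,"x":-0.016,"y":-0.002,"z":0.045,"rx":0,"ry":0,"rz":0},{"fingers":0.085,"x":0,"y":0,"z":0.045,"rx":0,"ry":0,"rz":0},{"fingers":0.085,"x":0,"y":0,"z":0.034,"rx":0,"ry":0,"rz":0},{"fingers":0.085,"x":0,"y":0,"z":0,"rx":0,"ry":0,"rz":0},{"fingers":0.04,"x":0,"y":0,"z":0,"rx":0,"ry":0,"rz":0},{"fingers":0.04,"x":0,"y":0,"z":0,"rx":0,"ry":0,"rz":0},{"fingers":0.04,"x":0,"y":0,"z":0,"rx":0,"ry":0,"rz":0}]' 80
python3 -c "
from h import *
grabbed([.438,-.0068,.015],11.3);planB(stand(.005,-.035,.180))"
python3 -m jog '[{"fingers":0.04,"x":-0.02,"y":0,"z":-0.045,"rx":0,"ry":0,"rz":0},{"fingers":0.04,"x":-0.025,"y":0,"z":-0.06,"rx":0,"ry":0,"rz":0},{"fingers":0.04,"x":-0.025,"y":0,"z":-0.06,"rx":0,"ry":0,"rz":0},{"fingers":0.04,"x":-0.02,"y":0,"z":-0.05,"rx":0,"ry":0,"rz":0}]' 
python3 -c "
from h import *
st(); planB(stand(.005,-.035,.190),'over')"
```

```text
clock: 24.85
tcp_pos: [0.4374, -0.0057, -0.0245]
orientation: [0.272, -2.699, 0.056]
contact_force: [1.2, 0.7, 5.8]
grip_width: 0.0604
gripper_force: 87.0
t 24.85 tcp [ 0.4374 -0.0057 -0.0245] z [-0.409 -0.081 -0.909] y [-0.199  0.98   0.003] w 0.0604 gf 87.02174663543701 F [1.2 0.7 5.8]
 to [0.6834 0.0529 0.1796] shift_now [-0.1446  0.0089 -0.2909] turn [  3.4 -89.8   8.1] shift_after_turn [-0.2896  0.0426  0.1412]
clock: 25.35
tcp_pos: [0.6026, 0.0274, 0.1306]
orientation: [0.272, -2.699, 0.055]
contact_force: [0.8, -0.8, -2.2]
grip_width: 0.0605
gripper_force: 87.3
t 25.35 tcp [0.6026 0.0274 0.1306] z [-0.41  -0.08  -0.909] y [-0.199  0.98   0.003] w 0.0605 gf 87.29942321777344 F [ 0.8 -0.8 -2.2]
over to [0.6834 0.0529 0.1896] shift_now [-0.0519  0.0091 -0.0888] turn [  3.5 -89.9   8.1] shift_after_turn [-0.088   0.0202  0.0501]
```

```bash
python3 -m jog '[{"fingers":0.04,"x":-0.02,"y":0.005,"z":-0.05,"rx":0.4,"ry":-9.9,"rz":0.9},{"fingers":0.04,"x":-0.02,"y":0.005,"z":-0.05,"rx":0.4,"ry":-9.9,"rz":0.9},{"fingers":0.04,"x":-0.01,"y":0.005,"z":0,"rx":0.4,"ry":-9.9,"rz":0.9},{"fingers":0.04,"x":0,"y":0.005,"z":0,"rx":0.4,"ry":-9.9,"rz":0.9},{"fingers":0.04,"x":0,"y":0,"z":0,"rx":0.4,"ry":-9.9,"rz":0.9},{"fingers":0.04,"x":0,"y":0,"z":0,"rx":0.4,"ry":-9.9,"rz":0.9},{"fingers":0.04,"x":0,"y":0,"z":0,"rx":0.4,"ry":-9.9,"rz":0.9},{"fingers":0.04,"x":0,"y":0,"z":0,"rx":0.4,"ry":-9.9,"rz":0.9}]' 
python3 -c "
from h import *
st(); print(np.round(r.get_obs()['joints'],2)); planB(stand(.005,-.035,.190),'over')"
```

```text
clock: 26.35
tcp_pos: [0.6842, 0.0378, 0.2094]
orientation: [-0.096, 2.433, -0.076]
contact_force: [0.9, -1.1, -2.2]
grip_width: 0.0603
gripper_force: 87.4
t 26.35 tcp [0.6842 0.0378 0.2094] z [ 0.65  -0.029 -0.759] y [-0.049  0.996 -0.08 ] w 0.0603 gf 87.41921067237854 F [ 0.9 -1.1 -2.2]
[ 0.05  0.23 -0.34  2.13  1.19  0.28  0.32]
over to [0.6834 0.0529 0.1896] shift_now [0.012  0.0166 0.0141] turn [ -3.3 -25.    3.1] shift_after_turn [0.0178 0.0151 0.0084]
```

```bash
python3 -m jog '[{"fingers":0.04,"x":0.004,"y":0.008,"z":0.005,"rx":-0.9,"ry":-7,"rz":0.8},{"fingers":0.04,"x":0.004,"y":0.008,"z":0.005,"rx":-0.8,"ry":-7,"rz":0.8},{"fingers":0.04,"x":0.004,"y":0,"z":0,"rx":-0.8,"ry":-7,"rz":0.8},{"fingers":0.04,"x":0,"y":0,"z":0,"rx":-0.8,"ry":-4,"rz":0.7},{"fingers":0.04,"x":0,"y":0,"z":0,"rx":0,"ry":0,"rz":0}]' 
python3 -c "
from h import *
st(); print(np.round(r.get_obs()['joints'],2)); planB(stand(.005,-.035,.190),'over')"
```

```text
clock: 26.98
tcp_pos: [0.6827, 0.0192, 0.1972]
orientation: [-0.059, 2.236, -0.093]
contact_force: [-0.6, -0.5, -1.4]
grip_width: 0.0607
gripper_force: 87.5
t 26.98 tcp [0.6827 0.0192 0.1972] z [ 0.786 -0.047 -0.617] y [-0.01   0.996 -0.088] w 0.0607 gf 87.45613217353821 F [-0.6 -0.5 -1.4]
[ 0.14  0.27 -0.43  2.28  2.26  0.44 -0.75]
over to [0.6834 0.0529 0.1896] shift_now [0.003  0.0342 0.0037] turn [ -5.1 -13.7   2.6] shift_after_turn [0.0056 0.0336 0.0057]
```

```bash
python3 -m jog '[{"fingers":0.04,"x":0.001,"y":0.012,"z":0.001,"rx":-1.3,"ry":-3.5,"rz":0.7},{"fingers":0.04,"x":0.001,"y":0.011,"z":0.001,"rx":-1.3,"ry":-3.5,"rz":0.7},{"fingers":0.04,"x":0.001,"y":0.011,"z":0.001,"rx":-1.3,"ry":-3.5,"rz":0.6},{"fingers":0.04,"x":0,"y":0,"z":0,"rx":-1.2,"ry":-3.2,"rz":0.6},{"fingers":0.04,"x":0,"y":0,"z":0,"rx":0,"ry":0,"rz":0}]' 
python3 chk.py -.035 .19 .247
```

```text
clock: 27.6
tcp_pos: [0.6839, 0.0513, 0.1901]
orientation: [-0.062, 2.003, 0.031]
contact_force: [-0.2, 0.5, -1.2]
grip_width: 0.0605
gripper_force: 87.5
t 27.6 tcp [0.6839 0.0513 0.1901] z [ 0.906  0.05  -0.419] y [-0.058  0.998 -0.006] w 0.0605 gf 87.49435544013977 F [-0.2  0.5 -1.2]
 to [0.6834 0.0529 0.1896] shift_now [ 0.0006  0.0016 -0.0002] turn [-0.3 -0.1  0. ] shift_after_turn [ 0.0006  0.0016 -0.0002]
scene [(351, 645, 49, 63, 30, 93.0, 244)]
top [(401, 646, 48, 60, 30, 94.1, 247)]
aim [0.644 0.049 0.   ]
```

```bash
python3 -m jog '[{"fingers":0.04,"x":0.027,"y":0.0015,"z":0.0125,"rx":-0.3,"ry":0,"rz":0},{"fingers":0.04,"x":0.027,"y":0,"z":0.0125,"rx":0,"ry":0,"rz":0},{"fingers":0.04,"x":0.027,"y":0,"z":0.0125,"rx":0,"ry":0,"rz":0},{"fingers":0.04,"x":0.026,"y":0,"z":0.0122,"rx":0,"ry":0,"rz":0},{"fingers":0.04,"x":0.003,"y":0,"z":0.0014,"rx":0,"ry":0,"rz":0},{"fingers":0.04,"x":0,"y":0,"z":0,"rx":0,"ry":0,"rz":0}]' 
python3 chk.py -.035 .067 .125
```

```text
clock: 28.45
tcp_pos: [0.6851, 0.0545, 0.0709]
orientation: [-0.067, 1.998, 0.04]
contact_force: [-0.7, -0.7, -1.3]
grip_width: 0.0602
gripper_force: 87.5
t 28.45 tcp [0.6851 0.0545 0.0709] z [ 0.908  0.059 -0.415] y [-0.066  0.998 -0.002] w 0.0602 gf 87.46210813522339 F [-0.7 -0.7 -1.3]
 to [0.6834 0.0529 0.0666] shift_now [ 0.0047 -0.0015  0.0001] turn [0.2 0.1 0. ] shift_after_turn [ 0.0047 -0.0015  0.0001]
scene [(319, 646, 52, 64, 30, 93.6, 125)]
top [(322, 646, 51, 61, 30, 92.6, 127)]
aim [0.644 0.049 0.   ]
```

```bash
python3 -m jog '[{"fingers":0.04,"x":0.003,"y":0,"z":0,"rx":0,"ry":0,"rz":0},{"fingers":0.04,"x":0,"y":0,"z":0,"rx":0,"ry":0,"rz":0},{"fingers":0.072,"x":0,"y":0,"z":0,"rx":0,"ry":0,"rz":0},{"fingers":0.072,"x":0,"y":0,"z":0,"rx":0,"ry":0,"rz":0},{"fingers":0.074,"x":0,"y":0,"z":0,"rx":0,"ry":0,"rz":0},{"fingers":0.075,"x":-0.01,"y":0,"z":-0.02,"rx":0,"ry":0,"rz":0},{"fingers":0.075,"x":-0.045,"y":0,"z":-0.03,"rx":0,"ry":0,"rz":0},{"fingers":0.08,"x":-0.055,"y":0,"z":-0.03,"rx":0,"ry":0,"rz":0}]' 
python3 -m jog '[{"fingers":0.085,"x":-0.05,"y":-0.02,"z":-0.03,"rx":0,"ry":5,"rz":0},{"fingers":0.085,"x":-0.03,"y":-0.05,"z":-0.03,"rx":0,"ry":9,"rz":0},{"fingers":0.085,"x":0.01,"y":-0.06,"z":-0.03,"rx":0,"ry":10,"rz":0},{"fingers":0.085,"x":0.02,"y":-0.06,"z":-0.03,"rx":0,"ry":10,"rz":0},{"fingers":0.085,"x":0.02,"y":-0.06,"z":-0.01,"rx":0,"ry":10,"rz":0},{"fingers":0.085,"x":0.01,"y":-0.06,"z":0,"rx":0,"ry":10,"rz":0},{"fingers":0.085,"x":0,"y":-0.04,"z":0,"rx":0,"ry":10,"rz":0},{"fingers":0.085,"x":0,"y":0,"z":0,"rx":0,"ry":0,"rz":0}]' 
python3 -c "
from h import *
st(); print(np.round(r.get_obs()['joints'],2))
for n in('scene','top'):
  p,W=cloud(n,'s6'+n); print(n,rect(W,(.58,.72,-.03,.3),.11,.135)); print('tool',rect(W,(.38,.56,-.42,-.17),.012,.04),'eye',rect(W,(.6,.69,-.12,-.02),.07,.12))
  b=(p[...,0].astype(int)-p[...,2])>40; V=W.copy(); V[~b]=np.nan; print('handle',rect(V,(.38,.56,-.42,-.17),.022,.04)); V=W.copy();V[b]=np.nan; print('rod',rect(V,(.38,.56,-.42,-.17),.012,.04))
"
```

```text
clock: 29.55
tcp_pos: [0.6578, 0.06, 0.1484]
orientation: [-0.072, 2.027, 0.042]
contact_force: [-0.2, 0.1, -1.5]
grip_width: 0.0798
gripper_force: 0.0
clock: 30.55
tcp_pos: [0.6134, -0.155, 0.1842]
orientation: [-0.044, 2.697, -0.204]
contact_force: [0.6, -0.4, 0.0]
grip_width: 0.085
gripper_force: 0.0
t 30.55 tcp [ 0.6134 -0.155   0.1842] z [ 0.424 -0.136 -0.895] y [ 0.001  0.989 -0.15 ] w 0.085 gf 0.0 F [ 0.6 -0.4  0. ]
[ 1.04  0.42 -1.14  2.03  0.91  0.66  0.95]
scene [(268, 633, 239, 69, 30, 93.5, 122), (301, 639, 143, 65, 30, 94.1, 122), (336, 643, 51, 65, 31, 92.7, 122)]
tool [(860, 534, -294, 198, 28, 75.1, 26)] eye [(144, 645, -67, 40, 10, 32.4, 90)]
handle [(469, 519, -351, 79, 28, 75.6, 29)]
rod [(307, 544, -254, 116, 15, 76.4, 21), (70, 531, -355, 77, 4, 74.2, 18)]
top [(379, 644, 50, 62, 33, 91.5, 123), (382, 639, 143, 62, 31, 94.1, 123), (391, 633, 239, 63, 32, 93.6, 123)]
tool [(534, 528, -316, 152, 28, 76.1, 29)] eye [(57, 648, -66, 29, 9, 33.3, 103)]
handle [(325, 519, -352, 78, 26, 76.1, 31)]
rod [(204, 528, -314, 148, 24, 69.6, 23)]
```

```bash
python3 -c "
import cv2;a=cv2.imread('pics/s6top.png');cv2.imwrite('pics/c6.png',cv2.resize(a[120:360,150:470],(800,600),interpolation=2))"
```

```text
(no output)
```

View pics/c6.png

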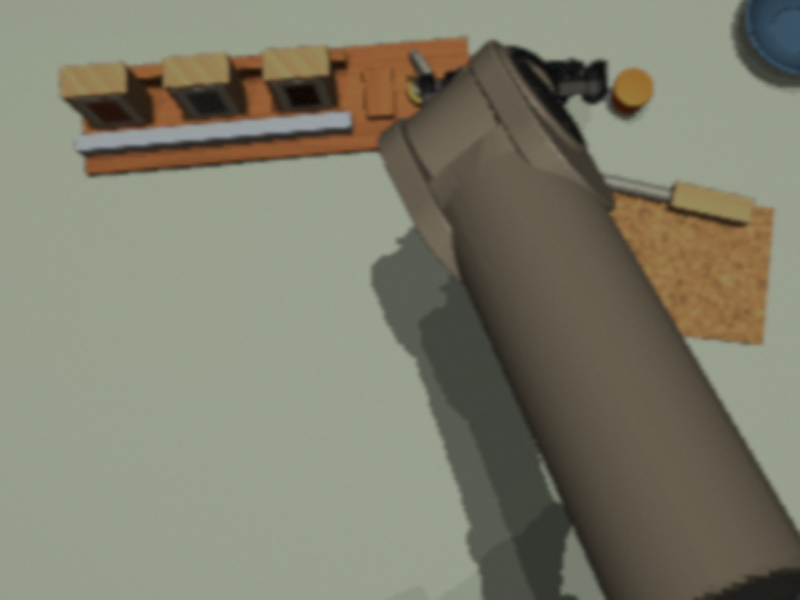

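All three blocks stand in the channel with their tops at 0.122 m. The tool has been knocked aside: its handle is now at world (0.519, -0.352), heading 75.7° (crop pixel (712,202)). Its 200 mm overall length still confirms the larger wooden one.

```bash
python3 -c "
from h import *
plan([.523,-.3375,.12],frame(-104.3,0))"
```

```text
to [ 0.523  -0.3375  0.12  ] shift_now [ 0.1182 -0.1735  0.0436] turn [ 16.8  25.5 104.3] shift_after_turn [-0.2012 -0.0396  0.0624]
```

```bash
python3 -m jog '[{"fingers":0.06,"x":0.03,"y":-0.043,"z":0,"rx":0,"ry":0,"rz":0},{"fingers":0.06,"x":0.03,"y":-0.043,"z":0,"rx":0,"ry":0,"rz":0},{"fingers":0.06,"x":0.03,"y":-0.043,"z":0,"rx":0,"ry":0,"rz":0},{"fingers":0.06,"x":0.03,"y":-0.043,"z":0,"rx":0,"ry":0,"rz":0},{"fingers":0.06,"x":0,"y":0,"z":0,"rx":1.6,"ry":2.4,"rz":9.9},{"fingers":0.06,"x":0,"y":0,"z":0,"rx":1.6,"ry":2.4,"rz":9.9},{"fingers":0.06,"x":0,"y":0,"z":0,"rx":1.6,"ry":2.4,"rz":9.9},{"fingers":0.06,"x":0,"y":0,"z":0,"rx":1.6,"ry":2.4,"rz":9.9}]' 80
python3 -m jog '[{"fingers":0.06,"x":0,"y":0,"z":0,"rx":1.6,"ry":2.4,"rz":9.9},{"fingers":0.06,"x":0,"y":0,"z":0,"rx":1.6,"ry":2.4,"rz":9.9},{"fingers":0.06,"x":0,"y":0,"z":0,"rx":1.6,"ry":2.4,"rz":9.9},{"fingers":0.06,"x":0,"y":0,"z":0,"rx":1.6,"ry":2.4,"rz":9.9},{"fingers":0.06,"x":0,"y":0,"z":0,"rx":1.6,"ry":2.4,"rz":9.9},{"fingers":0.06,"x":0,"y":0,"z":0,"rx":1.6,"ry":2.4,"rz":9.9},{"fingers":0.06,"x":0,"y":0,"z":0,"rx":0,"ry":0,"rz":0}]' 
python3 -c "
from h import *
st();print(np.round(r.get_obs()['joints'],2)); plan([.523,-.3375,.12],frame(-104.3,0))"
```

```text
clock: 31.65
tcp_pos: [0.5021, -0.329, 0.1579]
orientation: [0.955, 2.677, -0.146]
contact_force: [0.4, -0.7, -0.4]
grip_width: 0.0602
gripper_force: 0.0
clock: 32.52
tcp_pos: [0.5026, -0.3304, 0.1578]
orientation: [2.366, 2.023, -0.018]
contact_force: [-0.2, 0.2, 0.3]
grip_width: 0.0597
gripper_force: 0.0
t 32.52 tcp [ 0.5026 -0.3304  0.1578] z [ 0.01  -0.029 -1.   ] y [ 0.988 -0.155  0.015] w 0.0597 gf 0.0 F [-0.2  0.2  0.3]
[ 1.05  0.49 -0.77  1.76  0.42  1.04 -0.04]
 to [ 0.523  -0.3375  0.12  ] shift_now [-0.0028  0.0207  0.0382] turn [0.9 1.5 5.4] shift_after_turn [-0.0019  0.0215  0.0378]
```

```bash
python3 -m jog '[{"fingers":0.06,"x":-0.002,"y":0.021,"z":0.038,"rx":0.9,"ry":1.5,"rz":5.4},{"fingers":0.06,"x":0,"y":0,"z":0,"rx":0,"ry":0,"rz":0}]' 
python3 -c "
from h import *
st(); p,W=cloud('wrist'); print('h',rect(W,(.4,.6,-.42,-.2),.023,.04),'rod+h',rect(W,(.4,.6,-.42,-.1),.014,.04))
plan([.523,-.3375,-.035],frame(-104.3,0))"
```

```text
clock: 32.78
tcp_pos: [0.5223, -0.3357, 0.1178]
orientation: [-2.476, -1.928, 0.001]
contact_force: [-0.0, -0.5, 0.8]
grip_width: 0.06
gripper_force: 0.0
t 32.77 tcp [ 0.5223 -0.3357  0.1178] z [-0.003  0.002 -1.   ] y [ 0.97  -0.245 -0.004] w 0.06 gf 0.0 F [-0.  -0.5  0.8]
h [(4362, 533, -295, 196, 26, 75.7, 29)] rod+h [(6485, 533, -294, 199, 26, 75.4, 25)]
 to [ 0.523  -0.3375 -0.035 ] shift_now [-0.0019  0.0009  0.1545] turn [-0.1 -0.1  0.2] shift_after_turn [-0.0018  0.0007  0.1545]
```

```bash
python3 -m jog '[{"fingers":0.06,"x":-0.002,"y":0,"z":0.05,"rx":0,"ry":0,"rz":0},{"fingers":0.06,"x":0,"y":0,"z":0.05,"rx":0,"ry":0,"rz":0},{"fingers":0.06,"x":0,"y":0,"z":0.04,"rx":0,"ry":0,"rz":0},{"fingers":0.06,"x":0,"y":0,"z":0.012,"rx":0,"ry":0,"rz":0},{"fingers":0.06,"x":0,"y":0,"z":0,"rx":0,"ry":0,"rz":0}]' 
python3 -c "
from h import *
st();plan([.523,-.3375,-.035],frame(-104.3,0))"
```

```text
clock: 33.45
tcp_pos: [0.5239, -0.3384, -0.03]
orientation: [2.48, 1.927, 0.003]
contact_force: [1.0, 0.2, -0.4]
grip_width: 0.0598
gripper_force: 0.0
t 33.45 tcp [ 0.5239 -0.3384 -0.03  ] z [ 0.002  0.    -1.   ] y [ 0.969 -0.247  0.002] w 0.0598 gf 0.0 F [ 1.   0.2 -0.4]
 to [ 0.523  -0.3375 -0.035 ] shift_now [ 0.0006 -0.0011  0.005 ] turn [ 0.1 -0.  -0. ] shift_after_turn [ 0.0006 -0.0011  0.005 ]
```

```bash
python3 -m jog '[{"fingers":0.06,"x":0,"y":-0.001,"z":0.004,"rx":0,"ry":0,"rz":0},{"fingers":0.01,"x":0,"y":0,"z":0,"rx":0,"ry":0,"rz":0},{"fingers":0.01,"x":0,"y":0,"z":0,"rx":0,"ry":0,"rz":0},{"fingers":0.01,"x":0,"y":0,"z":0,"rx":0,"ry":0,"rz":0},{"fingers":0.01,"x":0,"y":0,"z":0,"rx":0,"ry":0,"rz":0}]' 110
python3 -m jog '[{"fingers":0.01,"x":0,"y":0,"z":-0.05,"rx":0,"ry":0,"rz":0},{"fingers":0.01,"x":0,"y":0,"z":-0.06,"rx":0,"ry":0,"rz":0},{"fingers":0.01,"x":0,"y":0,"z":-0.06,"rx":0,"ry":0,"rz":0},{"fingers":0.01,"x":0,"y":0,"z":0,"rx":0,"ry":0,"rz":0}]'
```

```text
clock: 34.08
tcp_pos: [0.5197, -0.338, -0.0333]
orientation: [-2.48, -1.923, 0.006]
contact_force: [-11.7, 3.7, 20.1]
grip_width: 0.0241
gripper_force: 112.5
clock: 34.58
tcp_pos: [0.5261, -0.3397, 0.1409]
orientation: [2.475, 1.919, 0.008]
contact_force: [0.7, 0.3, -2.0]
grip_width: 0.0242
gripper_force: 108.3
```

```bash
cat > rod.py <<'E'
from h import *
p,W=cloud('wrist'); t,Rm=st(); T=(W-t)@Rm*1000
# rod surface points: tool x 35..140, |y|<25, near pad height
m=(T[...,0]>32)&(T[...,0]<170)&(abs(T[...,1])<25)&(T[...,2]>-85)&(T[...,2]<-25)
q=T[m]; print(len(q), "x",np.percentile(q[:,0],[0,1,99,100]).round(1))
for a in range(32,165,12):
    s=q[(q[:,0]>=a)&(q[:,0]<a+12)]
    if len(s)>5: print(a+6,"y mid",((np.percentile(s[:,1],3)+np.percentile(s[:,1],97))/2).round(1),"w",(np.ptp(np.percentile(s[:,1],[3,97]))).round(1),"ztop",np.percentile(s[:,2],3).round(1))
E
python3 rod.py
```

```text
t 34.62 tcp [ 0.5239 -0.3393  0.1377] z [ 0.005 -0.002 -1.   ] y [ 0.968 -0.249  0.005] w 0.0244 gf 108.33552360534668 F [-0.9 -0.8 -1. ]
10808 x [ 32.   33.3 115.2 117. ]
38 y mid 1.9 w 12.7 ztop -60.8
50 y mid 1.9 w 12.9 ztop -60.8
62 y mid 1.9 w 12.7 ztop -60.9
74 y mid 1.9 w 12.9 ztop -60.9
86 y mid 2.0 w 12.8 ztop -60.9
98 y mid 2.0 w 12.9 ztop -60.9
110 y mid 2.1 w 12.8 ztop -60.8
122 y mid 2.0 w 13.7 ztop -57.4
```

```bash
cat >> h.py <<'E'
EYE=np.array([.6455,-.067,.085])
def planR(h,X,dz=0,l=""):
    Rt=frame(h-180,0); plan(EYE+[0,0,dz]-Rt@np.array([X,.002,-.054]),Rt,l)
E
python3 -c "
from h import *
planR(115,.19,.06); planR(115,.19)"
```

```text
to [ 0.724 -0.24   0.091] shift_now [0.146  0.1688 0.0475] turn [  0.3   0.2 -39.4] shift_after_turn [0.0054 0.2233 0.0467]
 to [ 0.724 -0.24   0.031] shift_now [0.1461 0.1685 0.1075] turn [  0.3   0.2 -39.4] shift_after_turn [0.0054 0.2233 0.1067]
```

```bash
python3 -m jog '[{"fingers":0.01,"x":0.036,"y":0.042,"z":0,"rx":0,"ry":0,"rz":0},{"fingers":0.01,"x":0.036,"y":0.042,"z":0,"rx":0,"ry":0,"rz":0},{"fingers":0.01,"x":0.036,"y":0.042,"z":0,"rx":0,"ry":0,"rz":0},{"fingers":0.01,"x":0.036,"y":0.042,"z":0,"rx":0,"ry":0,"rz":0},{"fingers":0.01,"x":0,"y":0,"z":0,"rx":0,"ry":0,"rz":-10},{"fingers":0.01,"x":0,"y":0,"z":0,"rx":0,"ry":0,"rz":-10},{"fingers":0.01,"x":0,"y":0,"z":0,"rx":0,"ry":0,"rz":-10},{"fingers":0.01,"x":0,"y":0,"z":0,"rx":0,"ry":0,"rz":-9.4}]'
python3 -c "
from h import *
st();print(np.round(r.get_obs()['joints'],2));planR(115,.19)"; python3 rod.py
python3 - <<'E'
from h import *
for n in ("scene","wrist"):
    p,W=cloud(n,"i_"+n); print(n,rect(W,(.6,.69,-.11,-.03),.06,.12),rect(W,(.66,.8,-.28,-.1),.155,.22))
    q=[x for x in r.landmark_of("eye_loop",n)]; print([(np.round(x["xyz"],3).tolist(),round(x["score"],2)) for x in q])
E
```

```text
clock: 35.62
tcp_pos: [0.7197, -0.2407, 0.1324]
orientation: [-1.678, -2.652, 0.001]
contact_force: [-0.0, 0.1, -2.0]
grip_width: 0.0248
gripper_force: 108.7
t 35.62 tcp [ 0.7197 -0.2407  0.1324] z [-0.003  0.001 -1.   ] y [ 0.904  0.428 -0.002] w 0.0248 gf 108.6950933933258 F [-0.   0.1 -2. ]
[ 0.71  0.81 -0.83  1.33  0.6   1.26  0.3 ]
 to [ 0.724 -0.24   0.031] shift_now [-0.0015  0.0043  0.1014] turn [-0.1 -0.1  0.3] shift_after_turn [-0.0012  0.0041  0.1014]
t 35.67 tcp [ 0.7196 -0.2409  0.1323] z [-0.003  0.001 -1.   ] y [ 0.901  0.433 -0.002] w 0.0242 gf 108.68659973144531 F [-0.1 -0.5 -1.2]
10824 x [ 32.   33.3 115.6 117.3]
38 y mid 0.2 w 12.7 ztop -57.7
50 y mid 0.2 w 12.9 ztop -57.7
62 y mid 0.4 w 12.7 ztop -57.8
74 y mid 0.4 w 12.9 ztop -57.7
86 y mid 0.6 w 12.8 ztop -57.8
98 y mid 0.7 w 12.9 ztop -57.8
110 y mid 0.8 w 12.9 ztop -57.8
122 y mid 0.8 w 13.7 ztop -55.5
scene [(18, 631, -77, 7, 5, 117.6, 91)] [(576, 725, -253, 65, 53, 165.1, 194), (15, 755, -235, 15, 4, 180.0, 218)]
[]
wrist [] [(28514, 713, -205, 153, 83, 95.2, 195)]
[]
```

```bash
python3 -m jog '[{"fingers":0.01,"x":-0.001,"y":0.003,"z":0.05,"rx":0,"ry":0,"rz":0},{"fingers":0.01,"x":0,"y":0,"z":0.05,"rx":0,"ry":0,"rz":0},{"fingers":0.01,"x":0,"y":0,"z":0,"rx":0,"ry":0,"rz":0}]'
python3 rod.py;python3 - <<'E'
from h import *
planR(115,.19)
p,W=cloud("scene"); 
cv2.imwrite("pics/c7.png",cv2.resize(p[230:380,330:490],(800,750),interpolation=2)[:600,:,::-1])
print(rect(W,(.63,.665,-.11,-.03),.06,.12))
g=(W[...,0]>.64)&(W[...,0]<.74)&(W[...,1]>-.22)&(W[...,1]<-.085)&(W[...,2]>.06)&(W[...,2]<.1)
q=W[g]; d=np.array([np.cos(np.radians(115)),np.sin(np.radians(115))]); s=(q[:,:2]-EYE[:2])@d; n=(q[:,:2]-EYE[:2])@[-d[1],d[0]]
for a in np.arange(-.16,-.02,.015):
  k=(s>a)&(s<a+.015)
  if k.sum()>4: print(round(a,3),k.sum(),"n",np.percentile(n[k],[3,97]).round(4),"ztop",np.percentile(q[k,2],[90,97]).round(4))
E
```

```text
clock: 36.25
tcp_pos: [0.7204, -0.2402, 0.0301]
orientation: [-1.685, -2.642, 0.004]
contact_force: [-0.6, 0.5, -1.8]
grip_width: 0.0243
gripper_force: 108.7
t 36.3 tcp [ 0.723  -0.2402  0.0338] z [-0.002  0.001 -1.   ] y [ 0.907  0.421 -0.002] w 0.0243 gf 108.68352770805359 F [ 0.1  1.2 -0.7]
10891 x [ 32.   33.2 116.4 118. ]
38 y mid -2.4 w 12.9 ztop -53.9
50 y mid -2.4 w 12.8 ztop -54.0
62 y mid -2.2 w 12.7 ztop -54.1
74 y mid -2.2 w 12.9 ztop -54.1
86 y mid -2.1 w 12.8 ztop -54.3
98 y mid -2.2 w 12.9 ztop -54.3
110 y mid -2.1 w 12.8 ztop -54.4
122 y mid -2.1 w 13.7 ztop -53.8
 to [ 0.724 -0.24   0.031] shift_now [-0.0002  0.001   0.0028] turn [-0.1 -0.1 -0.1] shift_after_turn [-0.0002  0.001   0.0028]
[]
```

View pics/c7.png

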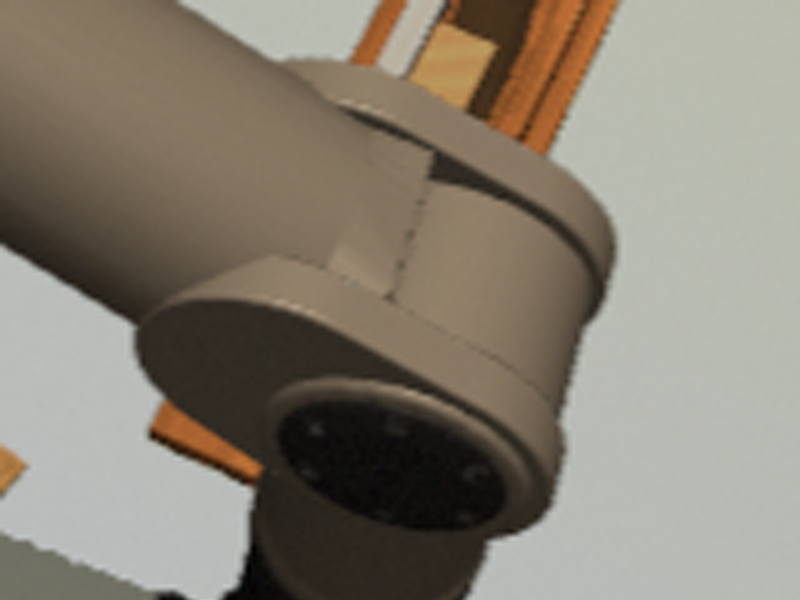

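Run:
```python
from h import *
c=[(r.get_obs()["clock"],r.get_obs()["tcp_pos"].round(4)) for _ in range(2)]; print(c)
p,W=cloud("top"); 
cv2.imwrite("pics/c8.png",cv2.resize(p[110:230,260:420],(800,600),interpolation=2)[:,:,::-1])
print('eye',rect(W,(.63,.665,-.11,-.03),.07,.12))
d=np.array([np.cos(np.radians(115)),np.sin(np.radians(115))]); D=W[...,:2]-EYE[:2]; s=D@d; n=D@np.array([-d[1],d[0]])
g=(s<-.02)&(s>-.17)&(abs(n)<.03)&(W[...,2]>.06)&(W[...,2]<.11)
for a in np.arange(-.17,-.02,.012):
  k=g&(s>a)&(s<a+.012)
  if k.sum()>4: print(round(a,3),k.sum(),"n",np.percentile(n[k],[5,95]).round(4),"ztop",np.percentile(W[k][:,2],[50,90]).round(4))
st()
```

```text
[(36.35, array([ 0.7249, -0.2402,  0.0364])), (36.35, array([ 0.7249, -0.2402,  0.0364]))]
eye [(81, 645, -68, 37, 9, 30.9, 100)]
-0.17 61 n [-0.0099  0.0127] ztop [0.0953 0.1019]
-0.158 28 n [-0.0053  0.0067] ztop [0.0925 0.0962]
-0.146 28 n [-0.0049  0.0067] ztop [0.0932 0.0964]
-0.134 28 n [-0.0047  0.0065] ztop [0.0936 0.0962]
-0.122 29 n [-0.0053  0.0063] ztop [0.0922 0.0966]
-0.11 29 n [-0.0061  0.0065] ztop [0.0927 0.0962]
-0.098 31 n [-0.0061  0.0059] ztop [0.0939 0.0959]
-0.086 28 n [-0.0052  0.0066] ztop [0.0937 0.0963]
-0.074 27 n [-0.0042  0.0068] ztop [0.0943 0.0966]
-0.062 30 n [-0.0047  0.0069] ztop [0.0936 0.0963]
-0.05 10 n [-0.0053  0.0038] ztop [0.0917 0.0931]
t 36.4 tcp [ 0.7259 -0.2403  0.0378] z [ 0.004  0.001 -1.   ] y [0.907 0.422 0.004] w 0.024 gf 108.68378520011902 F [ 0.4 -0.8 -0.6]
```

View pics/c8.png

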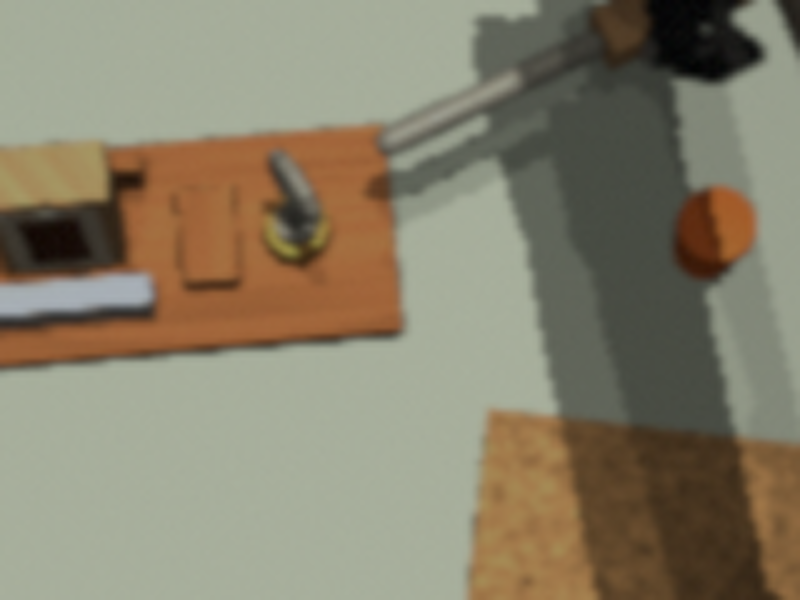

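```bash
cat > top.py <<'E'
from h import *
import sys
h=float(sys.argv[1]); st(); p,W=cloud("top")
print('eye',rect(W,(.63,.665,-.11,-.03),.07,.12))
d=np.array([np.cos(np.radians(h)),np.sin(np.radians(h))]); D=W[...,:2]-[.645,-.068]; s=D@d; n=D@np.array([-d[1],d[0]])
g=(s<.0)&(s>-.17)&(abs(n)<.03)&(W[...,2]>.06)&(W[...,2]<.12)
for a in np.arange(-.165,.0,.02):
  k=g&(s>a)&(s<a+.02)
  if k.sum()>4: print(round(a,3),k.sum(),"n",np.percentile(n[k],[5,50,95]).round(4),"z",np.percentile(W[k][:,2],[50,90]).round(4))
if (g.sum()): print("tip s",s[g].max().round(4))
E
python3 -m jog '[{"fingers":0.01,"x":0,"y":0,"z":0,"rx":0,"ry":0,"rz":0},{"fingers":0.01,"x":0,"y":0,"z":0,"rx":0,"ry":0,"rz":0}]'; python3 top.py 115
```

```text
clock: 36.65
tcp_pos: [0.7253, -0.2406, 0.0372]
orientation: [1.687, 2.647, 0.003]
contact_force: [0.4, -0.3, -2.3]
grip_width: 0.0241
gripper_force: 108.7
t 36.65 tcp [ 0.7253 -0.2406  0.0372] z [ 0.003 -0.    -1.   ] y [0.907 0.422 0.003] w 0.0241 gf 108.68207216262817 F [ 0.4 -0.3 -2.3]
eye [(82, 645, -67, 37, 9, 33.3, 101)]
-0.165 55 n [-0.006   0.0015  0.0075] z [0.0945 0.0982]
-0.145 50 n [-0.0057  0.0012  0.0058] z [0.0941 0.0966]
-0.125 48 n [-0.007   0.0003  0.0059] z [0.0938 0.0968]
-0.105 48 n [-0.0062  0.0006  0.0055] z [0.0938 0.0976]
-0.085 49 n [-0.0055  0.001   0.0053] z [0.0932 0.0961]
-0.065 47 n [-0.0064  0.0006  0.0053] z [0.0931 0.0965]
-0.005 28 n [-0.0098  0.0082  0.0182] z [0.1041 0.106 ]
tip s -0.0001
```

```bash
python3 -m jog '[{"fingers":0.01,"x":0,"y":0,"z":0.004,"rx":0,"ry":0,"rz":0},{"fingers":0.01,"x":0.02,"y":0,"z":0,"rx":0,"ry":0,"rz":0},{"fingers":0.01,"x":0.02,"y":0,"z":0,"rx":0,"ry":0,"rz":0},{"fingers":0.01,"x":0.02,"y":0,"z":0,"rx":0,"ry":0,"rz":0},{"fingers":0.01,"x":0,"y":0,"z":0,"rx":0,"ry":0,"rz":0},{"fingers":0.01,"x":0,"y":0,"z":0,"rx":0,"ry":0,"rz":0}]'; python3 top.py 115
```

```text
clock: 37.45
tcp_pos: [0.6992, -0.1871, 0.0313]
orientation: [1.689, 2.648, 0.001]
contact_force: [-0.2, -0.4, -0.7]
grip_width: 0.0242
gripper_force: 108.7
t 37.45 tcp [ 0.6992 -0.1871  0.0313] z [ 0.001 -0.    -1.   ] y [0.907 0.422 0.001] w 0.0242 gf 108.69256854057312 F [-0.2 -0.4 -0.7]
eye [(184, 647, -82, 55, 32, 93.9, 89)]
-0.145 15 n [-0.0157  0.0183  0.0265] z [0.0925 0.1022]
-0.125 140 n [-0.0117  0.0045  0.0217] z [0.0955 0.1   ]
-0.105 50 n [-0.0055  0.0013  0.0068] z [0.0878 0.0903]
-0.085 49 n [-0.0063  0.0019  0.0067] z [0.0885 0.0918]
-0.065 47 n [-0.0056  0.0021  0.0065] z [0.0888 0.0908]
-0.045 48 n [-0.0049  0.001   0.0063] z [0.088  0.0904]
-0.025 45 n [-0.0053  0.0017  0.007 ] z [0.0877 0.0898]
-0.005 28 n [-0.0099  0.0073  0.0187] z [0.1037 0.1084]
tip s -0.0001
```

```bash
python3 -m jog '[{"fingers":0.01,"x":0.018,"y":0,"z":-0.001,"rx":0,"ry":0,"rz":0},{"fingers":0.01,"x":0.018,"y":0,"z":0,"rx":0,"ry":0,"rz":0},{"fingers":0.01,"x":0.016,"y":0,"z":0,"rx":0,"ry":0,"rz":0},{"fingers":0.01,"x":0,"y":0,"z":0,"rx":0,"ry":0,"rz":0},{"fingers":0.01,"x":0,"y":0,"z":0,"rx":0,"ry":0,"rz":0}]'; python3 top.py 115
python3 - <<'E'
from h import *
p,W=cloud("wrist","w9"); t,Rm=st(); print((Rm.T@(EYE-t)*1000).round())
q,V=cloud("top")
cv2.imwrite("pics/c9.png",np.hstack([cv2.resize(p,(400,300)),cv2.resize(q[120:210,280:400],(400,300),interpolation=2)])[:,:,::-1])
E
```

```text
clock: 38.12
tcp_pos: [0.6771, -0.1395, 0.0323]
orientation: [1.688, 2.648, 0.001]
contact_force: [0.9, -0.2, -1.4]
grip_width: 0.0239
gripper_force: 108.7
t 38.12 tcp [ 0.6771 -0.1395  0.0323] z [ 0.001 -0.    -1.   ] y [0.906 0.422 0.001] w 0.0239 gf 108.71365070343018 F [ 0.9 -0.2 -1.4]
eye [(229, 645, -70, 80, 31, 94.8, 90)]
-0.125 17 n [0.0082 0.0125 0.0137] z [0.0883 0.0973]
-0.085 55 n [-0.0099  0.0127  0.0265] z [0.0956 0.116 ]
-0.065 94 n [-0.0107  0.0029  0.0134] z [0.0944 0.0992]
-0.045 50 n [-0.0046  0.0021  0.0068] z [0.0892 0.0933]
-0.025 45 n [-0.0062  0.0018  0.0071] z [0.0889 0.0929]
-0.005 29 n [-0.0114  0.0081  0.0187] z [0.1034 0.1071]
tip s -0.0001
t 38.23 tcp [ 0.6772 -0.14    0.0321] z [ 0.001  0.    -1.   ] y [0.907 0.421 0.001] w 0.0239 gf 108.71316075325012 F [-0.2  1.2 -1.3]
[ 80.   2. -53.]
```

View pics/c9.png

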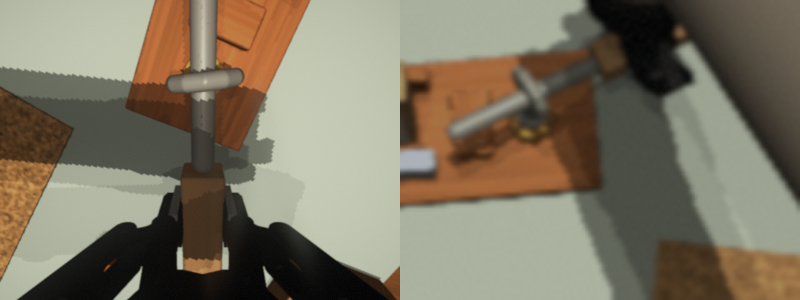

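```bash
python3 -m jog '[{"fingers":0.01,"x":0.001,"y":-0.011,"z":0,"rx":0,"ry":0,"rz":8},{"fingers":0.01,"x":0.001,"y":-0.011,"z":0,"rx":0,"ry":0,"rz":8},{"fingers":0.01,"x":0.001,"y":-0.011,"z":0,"rx":0,"ry":0,"rz":8},{"fingers":0.01,"x":0.001,"y":-0.011,"z":0,"rx":0,"ry":0,"rz":8},{"fingers":0.01,"x":0.001,"y":-0.011,"z":0,"rx":0,"ry":0,"rz":8}]'
python3 - <<'E'
from h import *
t,Rm=st(); print((Rm.T@(EYE-t)*1000).round(), np.round(r.get_obs()["joints"],2)); planR(75,.08); planR(43,.08)
E
```

```text
clock: 38.9
tcp_pos: [0.6235, -0.1437, 0.0324]
orientation: [2.497, 1.904, 0.003]
contact_force: [1.8, -0.2, -1.8]
grip_width: 0.0241
gripper_force: 108.7
t 38.9 tcp [ 0.6235 -0.1437  0.0324] z [ 0.003  0.    -1.   ] y [ 0.964 -0.265  0.003] w 0.0241 gf 108.68812680244446 F [ 1.8 -0.2 -1.8]
[ 80.   1. -53.] [ 0.6   0.7  -0.67  1.73  0.54  0.9  -0.57]
 to [ 0.6229 -0.1438  0.031 ] shift_now [-0.0002 -0.0006  0.0014] turn [ 0.1 -0.  -0.3] shift_after_turn [-0.0002 -0.0006  0.0014]
 to [ 0.5856 -0.1201  0.031 ] shift_now [ 0.0127 -0.0427  0.0013] turn [ 0.1 -0.1 31.7] shift_after_turn [-0.0116 -0.043   0.0014]
```

Tracks well. Continuing to sweep.

```bash
python3 -m jog '[{"fingers":0.01,"x":0.001,"y":-0.011,"z":0,"rx":0,"ry":0,"rz":8},{"fingers":0.01,"x":0.001,"y":-0.011,"z":0,"rx":0,"ry":0,"rz":8},{"fingers":0.01,"x":0.001,"y":-0.011,"z":0,"rx":0,"ry":0,"rz":8},{"fingers":0.01,"x":0.001,"y":-0.011,"z":0,"rx":0,"ry":0,"rz":8},{"fingers":0.01,"x":0.001,"y":-0.011,"z":0,"rx":0,"ry":0,"rz":8}]'
python3 - <<'E'
from h import *
t,Rm=st(); print((Rm.T@(EYE-t)*1000).round(), np.round(r.get_obs()["joints"],2)); planR(35,.08)
p,W=cloud("wrist"); T=(W-t)@Rm*1000
m=(abs(T[...,0]-80)<40)&(abs(T[...,1])<35)&(T[...,2]>-95)&(T[...,2]<-64); q=T[m][:,:2].astype(np.float32); print(len(q),cv2.minAreaRect(q) if len(q)>9 else '')
p,W=cloud("top"); print('jaw',rect(W,(.57,.66,0,.3),.034,.05))
E
```

```text
clock: 39.52
tcp_pos: [0.5792, -0.1121, 0.0323]
orientation: [2.998, 0.935, 0.001]
contact_force: [-0.3, -2.7, -0.4]
grip_width: 0.0241
gripper_force: 108.8
t 39.52 tcp [ 0.5792 -0.1121  0.0323] z [ 0.001 -0.001 -1.   ] y [ 0.569 -0.823  0.001] w 0.0241 gf 108.78907442092896 F [-0.3 -2.7 -0.4]
[ 80.   1. -53.] [ 0.48  0.59 -0.53  1.86  0.41  0.79 -1.23]
 to [ 0.5788 -0.1112  0.031 ] shift_now [ 0.0002 -0.0009  0.0013] turn [ 0.1 -0.  -0.3] shift_after_turn [ 0.0002 -0.0009  0.0013]
3454 ((78.93254089355469, 0.3355703353881836), (35.92094421386719, 9.084606170654297), 45.39590835571289)
jaw [(958, 628, 144, 275, 50, 93.6, 42)]
```

```bash
python3 -m jog '[{"fingers":0.01,"x":0.001,"y":-0.011,"z":0,"rx":0,"ry":0,"rz":8},{"fingers":0.01,"x":0.001,"y":-0.011,"z":0,"rx":0,"ry":0,"rz":8},{"fingers":0.01,"x":0.001,"y":-0.011,"z":0,"rx":0,"ry":0,"rz":8},{"fingers":0.01,"x":0.001,"y":-0.011,"z":0,"rx":0,"ry":0,"rz":8},{"fingers":0.01,"x":0.001,"y":-0.011,"z":0,"rx":0,"ry":0,"rz":8},{"fingers":0.01,"x":0.001,"y":-0.011,"z":0,"rx":0,"ry":0,"rz":8}]'
cat > eye.py <<'E'
from h import *
t,Rm=st(); print((Rm.T@(EYE-t)*1000).round(), np.round(r.get_obs()["joints"],2))
p,W=cloud("wrist"); T=(W-t)@Rm*1000
m=(abs(T[...,0]-80)<40)&(abs(T[...,1])<35)&(T[...,2]>-95)&(T[...,2]<-64); q=T[m][:,:2].astype(np.float32); rr=cv2.minAreaRect(q); print(len(q),np.round(rr[0],1),np.round(rr[1],1),round(rr[2],1))
q=(W[m]*1000)[:,:2].astype(np.float32); (c,s,a)=cv2.minAreaRect(q); a=a if s[0]>s[1] else a+90; print("loop plane world deg",round(a%180,1))
p,W=cloud("top"); print('jaw',rect(W,(.57,.625,0,.3),.036,.046),'blocks',rect(W,(.58,.72,-.03,.3),.11,.135))
E
python3 eye.py; python3 -c "
from h import *
planR(-13,.08)"
```

```text
clock: 40.38
tcp_pos: [0.5672, -0.0485, 0.0321]
orientation: [3.12, -0.362, -0.002]
contact_force: [-3.6, -4.0, 2.4]
grip_width: 0.0243
gripper_force: 109.4
t 40.38 tcp [ 0.5672 -0.0485  0.0321] z [-0.001 -0.001 -1.   ] y [-0.229 -0.973  0.001] w 0.0243 gf 109.42453265190125 F [-3.6 -4.   2.4]
[ 80.   0. -53.] [ 0.23  0.53 -0.33  1.92  0.25  0.73 -2.05]
3507 [78.9  0.8] [36.5  9. ] 45.3
loop plane world deg 121.5
jaw [(521, 620, 153, 255, 19, 93.3, 42)] blocks [(344, 649, 52, 58, 32, 92.4, 123), (383, 643, 143, 62, 31, 92.7, 123), (392, 637, 239, 64, 32, 94.5, 123)]
 to [ 0.568  -0.0471  0.031 ] shift_now [ 0.0004 -0.0016  0.0011] turn [ 0.1  0.1 -0.1] shift_after_turn [ 0.0004 -0.0016  0.0011]
```

```bash
python3 -m jog '[{"fingers":0.01,"x":0.001,"y":-0.011,"z":0,"rx":0,"ry":0,"rz":8},{"fingers":0.01,"x":0.001,"y":-0.011,"z":0,"rx":0,"ry":0,"rz":8},{"fingers":0.01,"x":0.001,"y":-0.011,"z":0,"rx":0,"ry":0,"rz":8},{"fingers":0.01,"x":0,"y":0,"z":0,"rx":0,"ry":0,"rz":0}]'; python3 eye.py
```

```text
clock: 40.98
tcp_pos: [0.5815, -0.0188, 0.0319]
orientation: [2.977, -0.998, -0.003]
contact_force: [-4.9, -3.4, 3.2]
grip_width: 0.024
gripper_force: 109.8
t 40.98 tcp [ 0.5815 -0.0188  0.0319] z [-0.002 -0.001 -1.   ] y [-0.603 -0.798  0.002] w 0.024 gf 109.82072353363037 F [-4.9 -3.4  3.2]
[ 80.   0. -53.] [ 0.1   0.54 -0.23  1.9   0.18  0.73 -2.45]
3539 [78.9  1.3] [36.5  9. ] 45.9
loop plane world deg 97.0
jaw [(350, 618, 169, 226, 15, 90.8, 42)] blocks [(387, 647, 144, 63, 32, 94.3, 123), (131, 652, 69, 30, 25, 1.6, 123), (394, 642, 239, 63, 32, 93.1, 123)]
```

```bash
python3 -m jog '[{"fingers":0.01,"x":0,"y":-0.0055,"z":0,"rx":0,"ry":0,"rz":4},{"fingers":0.01,"x":0,"y":0,"z":0,"rx":0,"ry":0,"rz":0},{"fingers":0.01,"x":0,"y":0,"z":0,"rx":0,"ry":0,"rz":0}]'; python3 eye.py
```

```text
clock: 41.45
tcp_pos: [0.5846, -0.015, 0.0319]
orientation: [2.941, -1.097, -0.003]
contact_force: [-5.1, -3.4, 2.7]
grip_width: 0.024
gripper_force: 109.6
t 41.45 tcp [ 0.5846 -0.015   0.0319] z [-0.003 -0.001 -1.   ] y [-0.655 -0.756  0.003] w 0.024 gf 109.64114785194397 F [-5.1 -3.4  2.7]
[ 80.  -0. -53.] [ 0.08  0.54 -0.21  1.89  0.16  0.73 -2.51]
3553 [79.   0.9] [36.5  9. ] 43.8
loop plane world deg 95.2
jaw [(368, 620, 171, 219, 15, 91.3, 42)] blocks [(380, 648, 143, 63, 32, 94.1, 123), (105, 651, 72, 31, 20, 7.3, 123), (392, 642, 240, 64, 32, 94.5, 123)]
```

```bash
python3 -m jog '[{"fingers":0.01,"x":0,"y":-0.0055,"z":0,"rx":0,"ry":0,"rz":4},{"fingers":0.01,"x":0,"y":0,"z":0,"rx":0,"ry":0,"rz":0},{"fingers":0.01,"x":0,"y":0,"z":0,"rx":0,"ry":0,"rz":0}]'; python3 eye.py
```

```text
clock: 41.92
tcp_pos: [0.5877, -0.0113, 0.0318]
orientation: [2.901, -1.196, -0.003]
contact_force: [-6.5, -5.1, 4.2]
grip_width: 0.0245
gripper_force: 109.8
t 41.92 tcp [ 0.5877 -0.0113  0.0318] z [-0.003 -0.003 -1.   ] y [-0.705 -0.71   0.004] w 0.0245 gf 109.81862783432007 F [-6.5 -5.1  4.2]
[ 80.  -1. -53.] [ 0.06  0.54 -0.19  1.88  0.15  0.73 -2.57]
3567 [79.3  0.5] [36.4  9. ] 41.0
loop plane world deg 94.1
jaw [(350, 621, 175, 212, 15, 92.6, 42)] blocks [(386, 648, 144, 63, 32, 94.1, 123), (80, 651, 74, 30, 16, 5.4, 123), (391, 642, 239, 63, 32, 92.3, 123)]
```

```bash
python3 -m jog '[{"fingers":0.01,"x":0,"y":-0.0055,"z":0,"rx":0,"ry":0,"rz":4},{"fingers":0.01,"x":0,"y":0,"z":0,"rx":0,"ry":0,"rz":0},{"fingers":0.01,"x":0,"y":0,"z":0,"rx":0,"ry":0,"rz":0}]'; python3 eye.py
```

```text
clock: 42.4
tcp_pos: [0.5908, -0.0083, 0.0316]
orientation: [2.858, -1.29, -0.004]
contact_force: [-7.5, -7.2, 5.0]
grip_width: 0.0242
gripper_force: 110.8
t 42.4 tcp [ 0.5908 -0.0083  0.0316] z [-0.005 -0.005 -1.   ] y [-0.75  -0.662  0.007] w 0.0242 gf 110.81412076950073 F [-7.5 -7.2  5. ]
[ 80.  -2. -53.] [ 0.04  0.55 -0.18  1.87  0.14  0.74 -2.64]
3594 [79.4 -0.3] [36.7  9. ] 38.4
loop plane world deg 92.9
jaw [(324, 617, 178, 205, 15, 90.0, 42)] blocks [(380, 647, 144, 63, 32, 93.9, 123), (59, 651, 78, 30, 12, 14.2, 124), (389, 642, 239, 63, 33, 92.4, 123)]
```

```bash
python3 -m jog '[{"fingers":0.01,"x":0.001,"y":0.011,"z":0,"rx":0,"ry":0,"rz":-8},{"fingers":0.01,"x":0.001,"y":0.011,"z":0,"rx":0,"ry":0,"rz":-8},{"fingers":0.01,"x":0.001,"y":0.011,"z":0,"rx":0,"ry":0,"rz":-8},{"fingers":0.01,"x":0.001,"y":0.011,"z":0,"rx":0,"ry":0,"rz":-8},{"fingers":0.01,"x":0.001,"y":0.011,"z":0,"rx":0,"ry":0,"rz":-8},{"fingers":0.01,"x":0,"y":0,"z":0,"rx":0,"ry":0,"rz":0},{"fingers":0.01,"x":0,"y":0,"z":0,"rx":0,"ry":0,"rz":0}]'; python3 eye.py; python3 rod.py; python3 -c "
from h import *
planR(-8,.08)"
```

```text
clock: 43.38
tcp_pos: [0.5687, -0.0524, 0.0322]
orientation: [-3.13, 0.249, -0.002]
contact_force: [-0.2, -0.1, -0.1]
grip_width: 0.0239
gripper_force: 109.5
t 43.38 tcp [ 0.5687 -0.0524  0.0322] z [ 0.001  0.001 -1.   ] y [-0.158 -0.987 -0.002] w 0.0239 gf 109.48007941246033 F [-0.2 -0.1 -0.1]
[ 78.   2. -53.] [ 0.26  0.54 -0.35  1.92  0.27  0.73 -1.98]
3410 [76.7  2.8] [36.3  9.1] 74.7
loop plane world deg 96.2
jaw [(374, 623, 164, 235, 16, 93.4, 42)] blocks [(379, 654, 51, 62, 32, 91.5, 124), (386, 647, 144, 62, 31, 92.0, 123), (390, 642, 239, 64, 32, 94.4, 123)]
t 43.52 tcp [ 0.5686 -0.0522  0.0323] z [ 0.001  0.001 -1.   ] y [-0.157 -0.988 -0.001] w 0.0242 gf 109.48084115982056 F [-0.   0.5 -1.5]
13228 x [ 32.   33.4 114.8 116.4]
38 y mid 0.5 w 12.7 ztop -57.6
50 y mid 0.5 w 12.9 ztop -57.7
62 y mid 0.6 w 12.9 ztop -57.7
74 y mid 1.6 w 31.4 ztop -74.4
86 y mid 7.2 w 25.6 ztop -72.3
98 y mid 0.7 w 12.9 ztop -57.9
110 y mid 0.8 w 12.8 ztop -57.7
 to [ 0.5666 -0.0539  0.031 ] shift_now [-0.0018  0.002   0.0013] turn [-0.1 -0.1 -1. ] shift_after_turn [-0.0018  0.002   0.0013]
```

```bash
python3 -c "
from h import *
p,W=cloud('top','t10')
for z in(.095,.09): print(rect(W,(.62,.67,-.09,-.04),z,.125))
p,W=cloud('wrist'); m=(abs(W[...,0]-.6455)<.03)&(abs(W[...,1]+.067)<.03)&(W[...,2]>.1)&(W[...,2]<.12)
q=W[m][:,:2]; q=q-q.mean(0); v=np.linalg.svd(q,full_matrices=False)[2][0]; print(len(q),np.degrees(np.arctan2(v[1],v[0]))%180)"
python3 -m jog '[{"fingers":0.01,"x":-0.02,"y":-0.001,"z":0,"rx":0,"ry":0,"rz":0},{"fingers":0.01,"x":-0.025,"y":0,"z":0,"rx":0,"ry":0,"rz":0},{"fingers":0.01,"x":-0.03,"y":0,"z":0,"rx":0,"ry":0,"rz":0},{"fingers":0.01,"x":-0.03,"y":0,"z":0,"rx":0,"ry":0,"rz":0},{"fingers":0.01,"x":0,"y":0,"z":0,"rx":0,"ry":0,"rz":0},{"fingers":0.01,"x":0,"y":0,"z":0,"rx":0,"ry":0,"rz":0}]'
python3 - <<'E'
from h import *
st()
for n in("top","scene"):
  p,W=cloud(n); print('eye',rect(W,(.62,.67,-.11,-.03),.07,.12),rect(W,(.62,.67,-.11,-.03),.095,.12),'jaw',rect(W,(.57,.66,0,.3),.034,.046),'bl',rect(W,(.58,.72,-.03,.3),.11,.135))
E
```

```text
[]
[]
2806 96.23992523027012
clock: 44.38
tcp_pos: [0.4659, -0.0354, 0.0325]
orientation: [-3.131, 0.247, -0.004]
contact_force: [0.3, 0.7, -1.1]
grip_width: 0.0245
gripper_force: 109.4
t 44.38 tcp [ 0.4659 -0.0354  0.0325] z [ 0.003  0.001 -1.   ] y [-0.157 -0.988 -0.001] w 0.0245 gf 109.43212866783142 F [ 0.3  0.7 -1.1]
eye [(112, 645, -67, 39, 10, 94.0, 98)] [(60, 646, -69, 36, 9, 93.1, 104)] jaw [(768, 635, 145, 275, 38, 93.7, 42)] bl [(379, 653, 51, 62, 31, 94.1, 123), (383, 648, 143, 62, 32, 92.0, 123), (392, 642, 239, 63, 32, 94.3, 123)]
eye [(84, 645, -69, 38, 9, 96.3, 100)] [(55, 645, -67, 34, 9, 96.3, 103)] jaw [(321, 629, 145, 278, 36, 96.1, 41), (15, 658, 268, 26, 5, 92.8, 45)] bl [(267, 642, 240, 66, 30, 93.1, 122), (299, 648, 144, 66, 29, 93.6, 122), (332, 653, 52, 65, 30, 93.1, 122)]
```

```bash
python3 -m jog '[{"fingers":0.01,"x":-0.01,"y":0,"z":-0.05,"rx":0,"ry":0,"rz":0},{"fingers":0.01,"x":0,"y":0.03,"z":-0.06,"rx":0,"ry":0,"rz":0},{"fingers":0.01,"x":0,"y":0.06,"z":0,"rx":0,"ry":0,"rz":0},{"fingers":0.01,"x":0,"y":0.06,"z":0,"rx":0,"ry":0,"rz":0},{"fingers":0.01,"x":0,"y":0.06,"z":0,"rx":0,"ry":0,"rz":0},{"fingers":0.01,"x":0,"y":0.05,"z":0,"rx":0,"ry":0,"rz":0},{"fingers":0.01,"x":0,"y":0,"z":0,"rx":0,"ry":0,"rz":-9},{"fingers":0.01,"x":0,"y":0,"z":0,"rx":0,"ry":0,"rz":-9}]'
python3 -m jog '[{"fingers":0.01,"x":0,"y":0,"z":0,"rx":0,"ry":0,"rz":-9.5},{"fingers":0.01,"x":0,"y":0,"z":0,"rx":0,"ry":0,"rz":-9.5},{"fingers":0.01,"x":0,"y":0,"z":0,"rx":0,"ry":0,"rz":-9.5},{"fingers":0.01,"x":0,"y":0,"z":0,"rx":0,"ry":0,"rz":-9.5},{"fingers":0.01,"x":0,"y":0,"z":0,"rx":0,"ry":0,"rz":-9.5},{"fingers":0.01,"x":0,"y":0,"z":0,"rx":0,"ry":0,"rz":-9.5},{"fingers":0.01,"x":0,"y":0,"z":0,"rx":0,"ry":0,"rz":-9.5},{"fingers":0.01,"x":0,"y":0,"z":0,"rx":0,"ry":0,"rz":0}]'
python3 - <<'E'
from h import *
st(); plan([.4695,-.3155,-.03],frame(84-180,0))
print(r.landmark_of("mat","top")[:1])
E
python3 rod.py
```

```text
clock: 45.48
tcp_pos: [0.4147, -0.29, 0.1377]
orientation: [-3.131, -0.251, -0.002]
contact_force: [0.6, -0.7, -1.3]
grip_width: 0.0244
gripper_force: 109.4
clock: 46.48
tcp_pos: [0.4148, -0.2892, 0.1377]
orientation: [-2.486, -1.921, -0.003]
contact_force: [-0.4, 0.1, -1.9]
grip_width: 0.0243
gripper_force: 109.4
t 46.48 tcp [ 0.4148 -0.2892  0.1377] z [ 0.001  0.001 -1.   ] y [ 0.968 -0.252  0.001] w 0.0243 gf 109.41102147102356 F [-0.4  0.1 -1.9]
 to [ 0.4695 -0.3155 -0.03  ] shift_now [-0.0119  0.0594  0.1678] turn [ 0.1 -0.1 -8.6] shift_after_turn [-0.0205  0.0571  0.1677]
[{'xyz': [0.4653, -0.2794, -0.002], 'score': 0.74}]
t 46.58 tcp [ 0.4147 -0.2891  0.1378] z [ 0.001  0.001 -1.   ] y [ 0.967 -0.254  0.001] w 0.0243 gf 109.41017746925354 F [ 0.3  0.7 -0.7]
10798 x [ 32.   33.1 115.  116.6]
38 y mid -0.0 w 12.7 ztop -57.7
50 y mid -0.0 w 12.9 ztop -57.7
62 y mid 0.0 w 12.7 ztop -57.7
74 y mid 0.0 w 12.9 ztop -57.9
86 y mid 0.1 w 12.8 ztop -57.8
98 y mid 0.1 w 12.9 ztop -58.0
110 y mid 0.1 w 12.9 ztop -57.9
122 y mid 0.1 w 13.7 ztop -53.4
```

```bash
python3 -m jog '[{"fingers":0.01,"x":-0.006,"y":0.03,"z":0.03,"rx":0,"ry":0,"rz":-4.3},{"fingers":0.01,"x":-0.008,"y":0.029,"z":0.04,"rx":0,"ry":0,"rz":-4.3},{"fingers":0.01,"x":0,"y":0,"z":0.05,"rx":0,"ry":0,"rz":0},{"fingers":0.01,"x":0,"y":0,"z":0.035,"rx":0,"ry":0,"rz":0},{"fingers":0.01,"x":0,"y":0,"z":0.01,"rx":0,"ry":0,"rz":0},{"fingers":0.01,"x":0,"y":0,"z":0,"rx":0,"ry":0,"rz":0},{"fingers":0.01,"x":0,"y":0,"z":0,"rx":0,"ry":0,"rz":0}]'
python3 - <<'E'
from h import *
st(); plan([.4695,-.3155,-.035],frame(84-180,0))
E
```

```text
clock: 47.45
tcp_pos: [0.4705, -0.3158, -0.0255]
orientation: [2.332, 2.101, 0.003]
contact_force: [0.1, 0.1, -1.4]
grip_width: 0.0242
gripper_force: 109.4
t 47.45 tcp [ 0.4705 -0.3158 -0.0255] z [ 0.003 -0.001 -1.   ] y [ 0.995 -0.104  0.003] w 0.0242 gf 109.37454342842102 F [ 0.1  0.1 -1.4]
 to [ 0.4695 -0.3155 -0.035 ] shift_now [ 0.0002 -0.0011  0.0095] turn [0.2 0.  0. ] shift_after_turn [ 0.0002 -0.001   0.0095]
```

```bash
python3 -m jog '[{"fingers":0.01,"x":0,"y":0,"z":0.005,"rx":0,"ry":0,"rz":0},{"fingers":0.01,"x":0,"y":0,"z":0.003,"rx":0,"ry":0,"rz":0},{"fingers":0.01,"x":0,"y":0,"z":0,"rx":0,"ry":0,"rz":0}]'
python3 -m jog '[{"fingers":0.04,"x":0,"y":0,"z":0,"rx":0,"ry":0,"rz":0},{"fingers":0.06,"x":0,"y":0,"z":0,"rx":0,"ry":0,"rz":0},{"fingers":0.06,"x":0,"y":0,"z":0,"rx":0,"ry":0,"rz":0},{"fingers":0.06,"x":0,"y":0,"z":-0.05,"rx":0,"ry":0,"rz":0},{"fingers":0.06,"x":0,"y":0,"z":-0.06,"rx":0,"ry":0,"rz":0},{"fingers":0.06,"x":-0.03,"y":0,"z":-0.06,"rx":0,"ry":0,"rz":0},{"fingers":0.06,"x":-0.05,"y":-0.03,"z":-0.05,"rx":0,"ry":0,"rz":0},{"fingers":0.06,"x":0,"y":0,"z":0,"rx":0,"ry":0,"rz":0}]'
python3 - <<'E'
from h import *
st()
p,W=cloud("scene","s11")
b=(p[...,0].astype(int)-p[...,2])>40; V=W.copy(); V[~b]=np.nan
print('handle',rect(V,(.36,.56,-.42,-.17),.022,.04),'tool',rect(W,(.36,.56,-.42,-.1),.012,.04)); print('eye',rect(W,(.62,.67,-.11,-.03),.07,.12),'bl',rect(W,(.58,.72,-.03,.3),.11,.135))
E
```

```text
clock: 47.82
tcp_pos: [0.4698, -0.3156, -0.0331]
orientation: [2.332, 2.102, 0.001]
contact_force: [-3.9, 1.4, 17.5]
grip_width: 0.0241
gripper_force: 120.5
clock: 48.82
tcp_pos: [0.4365, -0.3865, 0.1745]
orientation: [2.336, 2.091, -0.001]
contact_force: [0.9, 0.5, 0.1]
grip_width: 0.0601
gripper_force: 0.0
t 48.83 tcp [ 0.4365 -0.3865  0.1745] z [ 0.004 -0.005 -1.   ] y [ 0.994 -0.11   0.005] w 0.0601 gf 0.0 F [0.9 0.5 0.1]
handle [(420, 469, -328, 79, 27, 83.7, 29)] tool [(132, 392, -140, 72, 14, 34.7, 15), (824, 476, -268, 201, 27, 83.3, 26)]
eye [(86, 645, -68, 41, 9, 96.8, 99)] bl [(269, 642, 239, 65, 30, 93.6, 122), (292, 648, 143, 64, 30, 93.2, 122), (340, 653, 51, 66, 30, 92.9, 122)]
```

View pics/s11.png

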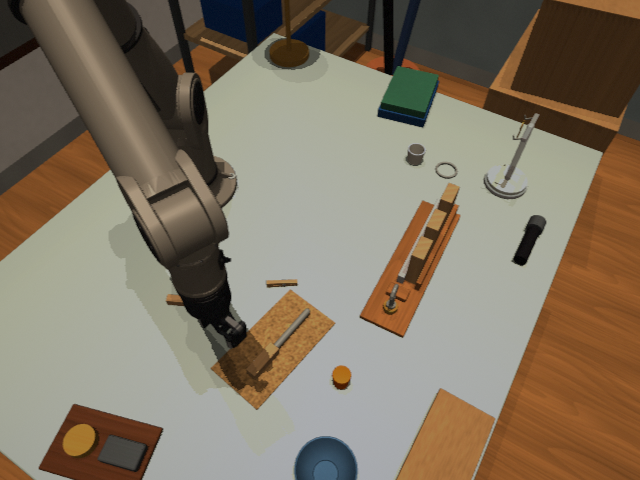

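The scene picture shows the three blocks upright between fence and jaw (pixels (448,198), (434,224), (419,258)). The tool lies on the mat (handle (262,360)), and the bystanders haven't moved. The eye stalled under rising force at about 2.04 rad, so I'm handing in.

```bash
python3 -c "
from bench import r
print(r.hand_in())"
```

```text
the job is handed in; nothing more can be done
None
```

I handed the job in at about 49 s: all three blocks stand upright in the channel, the eye was turned only with the rod until it stalled at an estimated 2.0–2.06 rad (1.96 needed), and the tool is back on its mat with the bystanders where they were; the hand-in gave no verdict.

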